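# Drain the pot, then bring the cactus over it with tongs

## Task

I am repotting the little cactus: pour all six clay drainage balls from the grey plastic cup into the empty concrete pot and stand the cup upright back on the worktop. Then pick up the steel tongs, close them on the spiny cactus, lift it and finish while still holding it steady and upright with the tongs, over the middle of the pot and clear above its rim (do not put it down or let go). Never touch the cactus with the gripper or arm, and leave the other things on the worktop where they are.

Things in the scene. Friction and masses are not known exactly. Their poses are not given: they have to be found in the camera images.
- cup: Open grey plastic cup, round, 80 mm tall, outer diameter 58 mm at the foot widening to 62 mm at the rim, wall 3.5 mm, floor 5 mm thick, about 60 g, loose, no handle. It holds the six balls at the start. Origin: centre of its underside; z points up out of the mouth.
- pot: Empty round concrete pot, fixed to the worktop, 80 mm tall, outer diameter 90 mm at the foot and 116 mm at the upper collar and rim, mouth 104 mm inside, inner floor 8 mm up. Origin: centre of its underside on the worktop; its mouth is straight above, 80 mm up.
- cactus: Small bare-root barrel cactus, rigid, ribbed, loose, about 60 g, standing upright on a square white tile (80 x 80 x 6 mm, fixed). 56 mm tall without the woolly crown, straight round side 36 mm in diameter from 14 to 44 mm above its underside, narrower at the foot (30 mm) and crown. Origin: centre of its underside; z up along the plant. Only the tongs may touch it.
- tongs: Steel spring tongs, 120 g, loose, lying flat; the arms (24 mm high, 3 mm thick, broad sides upright) open in the horizontal plane. Origin: on the underside midway between the arms at the grip section; x to the tips (end 140 mm ahead), z up; pivot 95 mm behind, loop to 129 mm behind. Squeeze at the origin along y: 51 mm over the outer faces when open, 28 mm when closed on the cactus.
- tongs_tip (a point): Point midway between the jaws, 115 mm ahead of the tongs' origin, 12 mm above their underside (half the jaw height); hold the cactus here. Axes as the tongs. Between the cupped jaws: 86 mm when open (83 mm at the inturned ends), 36 mm on the cactus. The straight grip section of the arms reaches 35 mm ahead of and behind the tongs' origin.
- tongs_left (a joint): How far each tongs arm is squeezed (both turn alike): 0 rad open as they lie, 0.12 rad holding the cactus, 0.19 rad closed stop. The spring takes about 5 N per arm at the grip section to start closing, 8 N at cactus width: squeezed only partly (about 45 mm over the grip), the tongs are carried with the jaws still open; let go, they spring open.
- thermometer: White square room thermometer, 22 x 56 x 56 mm, loose, standing on edge near the far side of the worktop. Leave alone. Origin: centre of its underside.
- clay_pot: Small empty terracotta pot, 72 mm across, 62 mm tall, loose, near the far side. Leave alone; it is not the concrete pot. Origin: centre of its underside.
- trowel: Hand trowel with wooden handle, about 255 mm long, lying near the far edge. Leave alone. Origin: on the worktop at the neck.
- ball0_center (a point): Centre of clay drainage ball 1 of 6: terracotta sphere, 22 mm in diameter, 10 g, smooth (rolls out once the cup is tipped well past level), in the cup at the start (all six are alike).
- ball1_center (a point): Centre of clay drainage ball 2 of 6: terracotta sphere, 22 mm in diameter, 10 g, smooth (rolls out once the cup is tipped well past level), in the cup at the start (all six are alike).
- ball2_center (a point): Centre of clay drainage ball 3 of 6: terracotta sphere, 22 mm in diameter, 10 g, smooth (rolls out once the cup is tipped well past level), in the cup at the start (all six are alike).
- ball3_center (a point): Centre of clay drainage ball 4 of 6: terracotta sphere, 22 mm in diameter, 10 g, smooth (rolls out once the cup is tipped well past level), in the cup at the start (all six are alike).
- ball4_center (a point): Centre of clay drainage ball 5 of 6: terracotta sphere, 22 mm in diameter, 10 g, smooth (rolls out once the cup is tipped well past level), in the cup at the start (all six are alike).
- ball5_center (a point): Centre of clay drainage ball 6 of 6: terracotta sphere, 22 mm in diameter, 10 g, smooth (rolls out once the cup is tipped well past level), in the cup at the start (all six are alike).
Not all that is in view belongs to the job. There is more than one size of the cup; the job needs the largest.

How it is judged:
By the outcome, as a careful person would: the job done as asked, in the order asked, and still so for the second after the job is handed in, while the arm keeps its last pose, push and grip.
It also fails if it takes over 72 s, if anything falls off the work surface, if the arm or the gripper's body presses on something with over 40 N, if the wrist force passes 120 N, or if a joint passes its speed limit or range.

## Robot

A 7-joint arm with a two-finger parallel gripper is mounted at the origin on the work surface. World frame = base frame: x ahead of the robot, y to its left, z up, the work surface at z = 0. Lengths are in m, angles in rad, forces in N, time in s.
With the tool pointing down it reaches from about 0.425 to 0.825 m from the base axis. Payload 3.6 kg.
Tool frame: the origin (TCP) lies midway between the tips of the shut fingers; the grasp point (between the pads) lies 19 mm behind it; x points along the fingers, y is the direction in which the jaws open and shut, and the axes are right-handed (so a half turn about x gives the same grasp; the last joint's range is limited). The gripper opens to 93 mm and grips with 3 to 60 N. Pads are 15 mm wide; open, the fingers measure 128 mm over their backs; the gripper's body (75 mm by 188 mm) begins 65 mm behind the grasp point.
Start: joints at [-1.286, 0.615, -0.013, 1.423, 0.008, 1.103, -0.04], TCP at [0.199, 0.619, 0.219] pointing down, gripper open.
Joint ranges: [-3.12, 3.12], [-0.3, 2.06], [-1.34, 1.32], [0.26, 2.42], [-1.36, 4.5], [0.01, 1.98], [-2.84, 2.84]. Speed limits (rad/s): [2.79, 2.79, 3.14, 3.14, 3.14, 3.14, 3.14].

## Interface

Orientations are given as a unit quaternion [w, x, y, z].
In Python, from plant import robot gives the robot as it stands.
- The arm moves only by the tool arm_command, never from a script. Its argument "rows" is a list of rows, each an object of numbers: "tx", "ty", "tz": the shift along the world's x, y, z in cm; "spin": the turn about the world's z in rad. A call has 1 to 8 rows; each row is the pose to reach, as a shift and turn from the pose measured when the call began; what a row does not reach only later rows make up. A row lasts 1/12 s, in which the tool goes at most 41.7 mm and 7.16 degrees, less where a joint would pass 70% of its speed; a pose out of reach is approached as far as the arm can. A call with a gripper value outside its range is refused whole. "hand" is the opening, from 0 (shut) to 1 (fully open), set as the call begins (left out, the last holds). The fingers move at their own pace and stop on an object; "squeeze" is the grip in N (left out, the last holds). Time passes only in rows, so rows that repeat a pose let the fingers close. It gives the time, the measured TCP pose, the force and the opening at its end, in the units of the state.
- robot.state(): the state, without advancing time (a new reading comes with each control period).
- robot.get_image(name): name is "scene" or "side" or "wrist"; returns a dict with "color" (400x640x3 uint8, red, green, blue), "vfov" (degrees; the focal length in pixels is half the picture's height over the tangent of half this angle, whatever the lens; pixels are square), "cx", "cy" (the principal point, pixels), "k1" (the pictures are not rectified: a ray, as slopes to the right and down, at radius r is drawn at 1 + k1 r^2 times it, then the intrinsics apply), "extrinsics" (4x4, takes a point from camera to world coordinates). Camera axes: x right, y down, z forward; pixel columns grow to the right and rows downward; lengths in m; the calibration is good to about 2 mm. A picture is of the moment at which its call begins. There is no depth.
- robot.close_job(): hands the job in, once; it reports no verdict.
The state is a dict: "time": time; "q": joint angles; "qd": joint speeds; "joint_torque": joint torques, N m; "tool_pos": TCP position; "ee_rot": TCP orientation; "wrist_force": force on the tool from outside, world axes, zero at the start; "moment": the same for the moment, N m; "gripper_width": finger opening in m.
Only numpy, scipy, OpenCV 4.12 (cv2) and the standard library are available. Lean on these libraries where they do the work, as an engineer would, in place of code of your own. Each camera call takes 0.05 s, during which the arm holds its last target.

## Working session

There is one attempt and no reset: what is moved stays moved. The work goes in short steps, Python scripts to look and compute and a tool call to move; the robot and the scene stay as the last step left them, time stands still between calls to the robot, and variables do not carry over. Pictures are saved under pics/ and viewed, and the job is handed in when it is done.

Besides the shell and the picture viewer there is one more tool, called after "Emit:" as name(argument=value, ...) on one line, values as JSON. arm_command: Moves the arm, as the interface text tells. Its arguments: {"type":"object","properties":{"rows":{"type":"array","items":{"type":"object","properties":{"tx":{"type":"number"},"ty":{"type":"number"},"tz":{"type":"number"},"spin":{"type":"number"}}}},"hand":{"type":"number"},"squeeze":{"type":"number"}},"required":["rows"]}

```bash
mkdir -p pics; ls
cat > h.py <<'E'
import numpy as np,cv2
from plant import robot
def snap(n,f):
    im=robot.get_image(n); cv2.imwrite('pics/'+f+'.png',im['color'][:,:,::-1])
    np.savez('pics/'+f+'.npz',**{k:np.array(v) for k,v in im.items()}); return im
def ld(f): return dict(np.load('pics/'+f+'.npz'))
def K(im):
    f=200/np.tan(np.radians(float(im['vfov']))/2); return np.array([[f,0,float(im['cx'])],[0,f,float(im['cy'])],[0,0,1]]),np.array([float(im['k1']),0,0,0,0])
def pix(im,u,v,z):
    k,d=K(im); p=cv2.undistortPointsIter(np.array([[[u,v]]],float),k,d,None,None,(3,50,1e-10))[0,0]
    E=im['extrinsics']; r=E[:3,:3]@np.array([p[0],p[1],1]); o=E[:3,3]; return o+r*(z-o[2])/r[2]
def proj(im,P):
    k,d=K(im); T=np.linalg.inv(im['extrinsics']); return cv2.projectPoints(np.atleast_2d(np.array(P,float)),cv2.Rodrigues(T[:3,:3])[0],T[:3,3],k,d)[0][:,0]
E
python3 - <<'E'
from h import *
print(robot.state())
for n in['scene','side','wrist']:
    im=snap(n,n+'0'); print(n,im['vfov'],im['cx'],im['cy'],im['k1'],im['extrinsics'].round(3).tolist())
E
```

```text
pics
{'time': 0.0, 'q': array([-1.28550148,  0.61592555, -0.01266664,  1.42484752,  0.00810346,
        1.10342616, -0.04040926]), 'qd': array([ 0.00050139, -0.00090404,  0.00038991, -0.00021815,  0.00053514,
        0.00088569, -0.00151379]), 'joint_torque': array([-1.54912032e-04, -4.58945882e+01,  2.09226008e-01, -1.65748107e+01,
       -6.10658736e-02,  2.04486150e-02,  2.29280822e-04]), 'tool_pos': array([0.19912505, 0.61792759, 0.21749396]), 'ee_rot': array([ 0.69839975,  0.10886168,  0.69867284, -0.11064889]), 'wrist_force': array([ 0.04681315, -0.82212019, -0.74393854]), 'moment': array([-0.0590657 , -0.00381312, -0.02699749]), 'gripper_width': 0.09305322879655324}
scene 55.9303205195875 315.7921375510296 196.6672534811874 -0.06500975747962619 [[0.521, 0.586, -0.62, 1.318], [0.853, -0.34, 0.396, -0.538], [0.021, -0.736, -0.677, 0.877], [0.0, 0.0, 0.0, 1.0]]
side 52.27525106594448 320.61412436057924 195.7260412047771 -0.06755638300987682 [[0.912, -0.319, 0.259, 0.24], [-0.41, -0.723, 0.557, -0.67], [0.01, -0.614, -0.79, 0.958], [0.0, 0.0, 0.0, 1.0]]
wrist 68.96180615383386 322.1867427484998 197.54888807465608 -0.0004903229570745323 [[0.306, 0.911, 0.276, 0.121], [0.952, -0.292, -0.09, 0.644], [-0.002, 0.291, -0.957, 0.384], [0.0, 0.0, 0.0, 1.0]]
```

View pics/scene0.png

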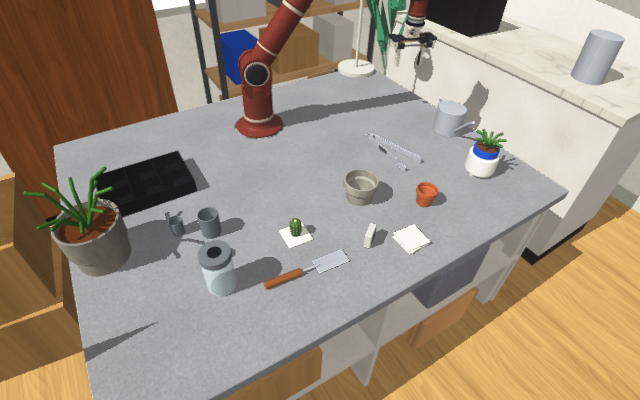

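View pics/side0.png

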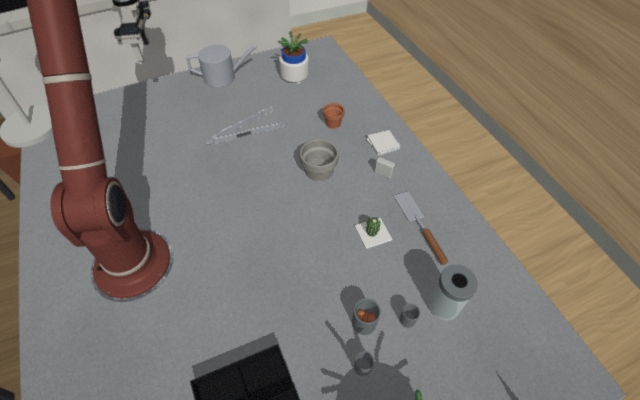

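View pics/wrist0.png

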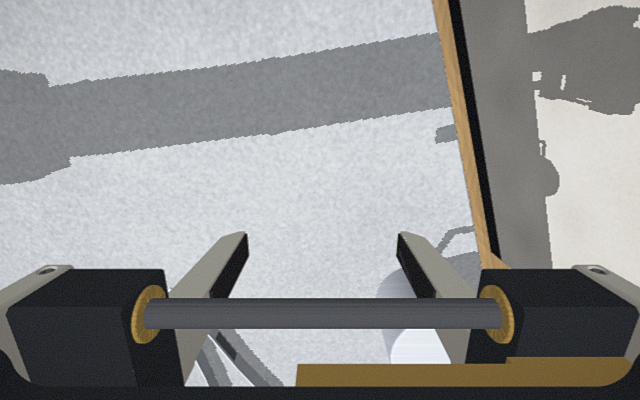

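The side picture shows:
- **Ball-filled cup:** about (367,315), the largest of three similar cups. The smaller ones are at (410,316) and (364,364).
- **Pot:** (319,158). The terracotta one at (333,115) is the decoy.
- **Tongs:** (245,125).
- **Cactus:** on its tile at (373,227).

Next I'll take close crops.

Run:
```python
import cv2
a=cv2.imread('pics/side0.png'); b=cv2.imread('pics/scene0.png')
cv2.imwrite('pics/c1.png',cv2.resize(a[280:400,310:460],None,fx=5,fy=5,interpolation=2))
cv2.imwrite('pics/c2.png',cv2.resize(a[90:190,195:350],None,fx=5,fy=5,interpolation=2))
cv2.imwrite('pics/c3.png',cv2.resize(b[190:250,150:330],None,fx=4,fy=4,interpolation=2))
cv2.imwrite('pics/c4.png',cv2.resize(b[120:220,330:450],None,fx=6,fy=6,interpolation=2))
cv2.imwrite('pics/c5.png',cv2.resize(a[200:260,340:410],None,fx=8,fy=8,interpolation=2))
```

```text
(no output)
```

View pics/c1.png

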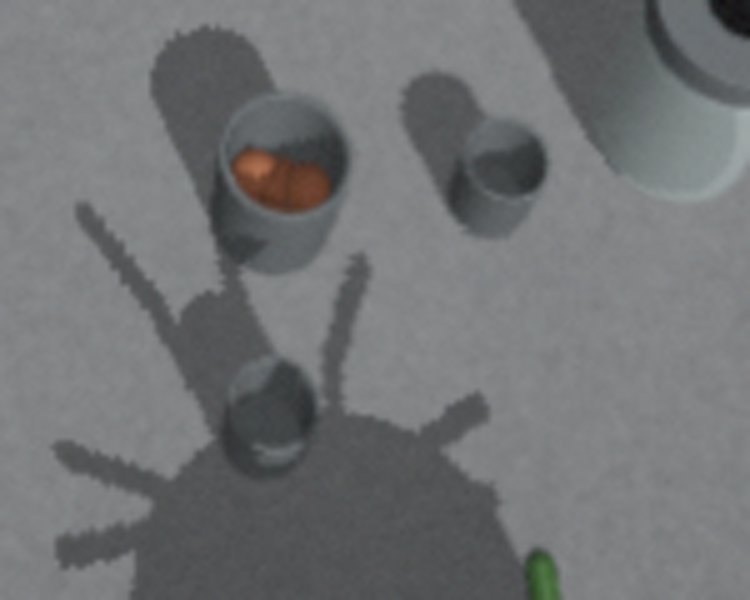

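View pics/c2.png

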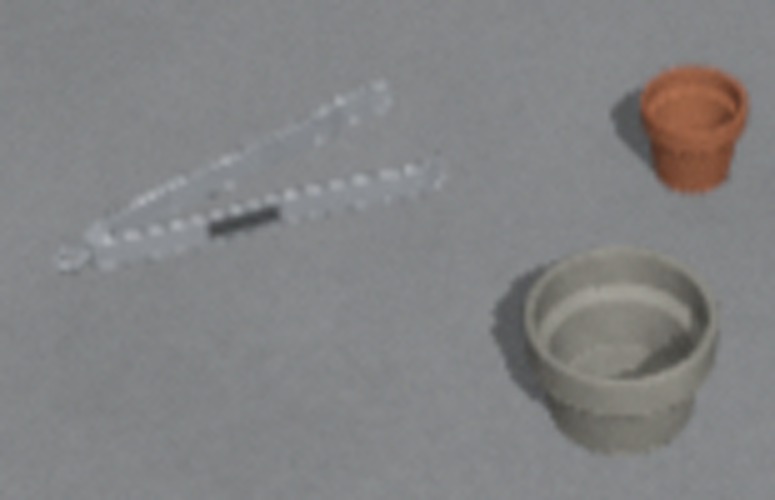

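View pics/c3.png

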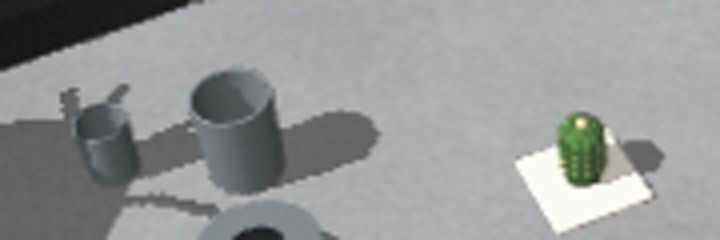

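View pics/c4.png

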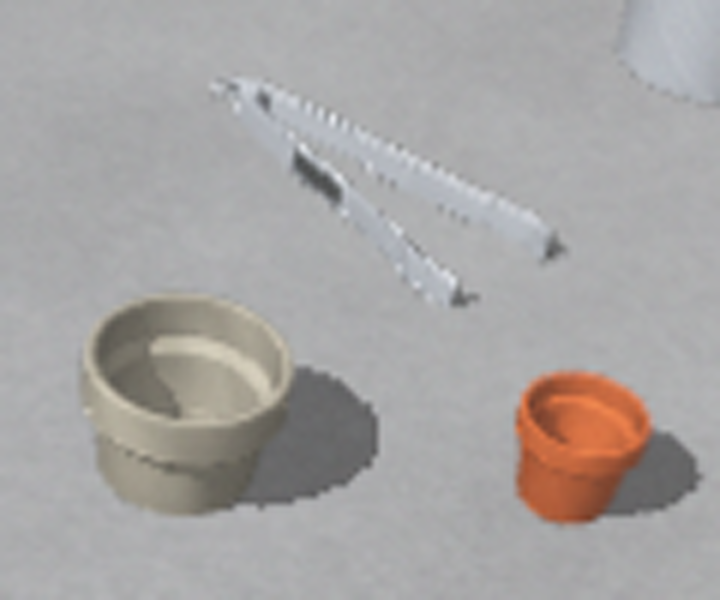

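View pics/c5.png

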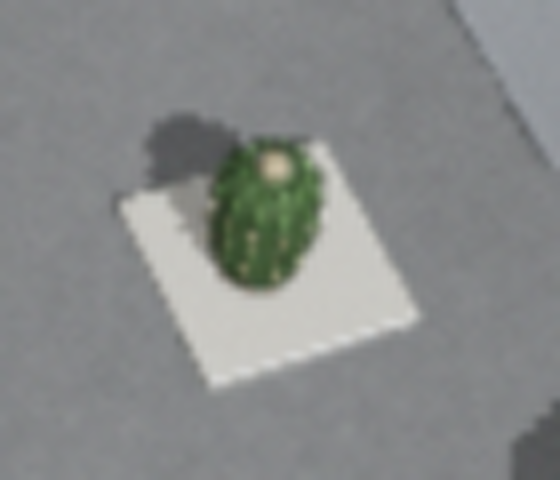

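Run:
```python
from h import *
from scipy.optimize import least_squares
S=ld('side0');C=ld('scene0')
f=lambda x,y,s,ox,oy:((x+.5)/s-.5+ox,(y+.5)/s-.5+oy)
def two(n,a,b,z):
    print(n,pix(S,*a,z).round(4),pix(C,*b,z).round(4))
two('cup',f(284,152,5,310,280),f(232,97,4,150,190),.08)
two('pot',f(621,328,5,195,90),f(188,363,6,330,120),.08)
two('cactop',f(275,165,8,340,200),f(581,122,4,150,190),.066)
for p in [(120,203),(213,388),(420,318),(322,140)]: print('tile',pix(S,*f(*p,8,340,200),.006).round(4))
for p in [(515,160),(560,234),(653,198)]: print('tileC',pix(C,*f(*p,4,150,190),.006).round(4))
for n,p in [('loop',(57,258)),('tipL',(380,88)),('tipR',(437,172)),('pivot',(100,235))]: print(n,pix(S,*f(*p,5,195,90),.02).round(4))
for n,p in [('loop',(212,86)),('tipL',(555,240)),('tipR',(463,293)),('pad',(318,175))]: print(n,pix(C,*f(*p,6,330,120),.02).round(4))
for n,p in [('small1',(505,157)),('small2',(271,398))]: print(n,pix(S,*f(*p,5,310,280),.055).round(4))
for n,p in [('therm',(385,168)),('clay',(333,110)),('pad',(383,141))]: print(n,pix(S,*p,.05).round(3))
print('jar',pix(S,457,283,.12),'troweltip',pix(S,400,196,.01),pix(S,443,260,.02))
```

```text
cup [ 0.4881 -0.3904  0.08  ] [ 0.491  -0.3892  0.08  ]
pot [0.5849 0.0893 0.08  ] [0.5934 0.0987 0.08  ]
cactop [ 0.6279 -0.1736  0.066 ] [ 0.6316 -0.1716  0.066 ]
tile [ 0.5963 -0.1323  0.006 ]
tile [ 0.5909 -0.2118  0.006 ]
tile [ 0.669  -0.2164  0.006 ]
tile [ 0.6746 -0.1375  0.006 ]
tileC [ 0.5907 -0.2087  0.006 ]
tileC [ 0.6735 -0.2139  0.006 ]
tileC [ 0.6782 -0.1361  0.006 ]
loop [0.2973 0.3475 0.02  ]
tipL [0.5479 0.4217 0.02  ]
tipR [0.5537 0.3239 0.02  ]
pivot [0.3287 0.357  0.02  ]
loop [0.3075 0.3388 0.02  ]
tipL [0.558  0.4241 0.02  ]
tipR [0.5699 0.3352 0.02  ]
pad [0.4269 0.3359 0.02  ]
small1 [ 0.5878 -0.4271  0.055 ]
small2 [ 0.4376 -0.4793  0.055 ]
therm [ 0.757 -0.012  0.05 ]
clay [0.727 0.288 0.05 ]
pad [0.808 0.09  0.05 ]
jar [ 0.69406367 -0.43185141  0.12      ] troweltip [ 0.76490491 -0.09767219  0.01      ] [ 0.7533125  -0.33327791  0.02      ]
```

```bash
cat >> h.py <<'E'
def circ(x,y,z,r,n=60):
    t=np.linspace(0,2*np.pi,n); return np.c_[x+r*np.cos(t),y+r*np.sin(t),0*t+z]
def draw(im,curves,box,s,f):
    u0,u1,v0,v1=box; a=cv2.resize(im['color'][v0:v1,u0:u1,::-1],None,fx=s,fy=s,interpolation=2)
    for c,col in curves:
        p=(proj(im,c)-[u0,v0]+.5)*s-.5; cv2.polylines(a,[np.round(p).astype(int)],False,col,1,cv2.LINE_AA)
    cv2.imwrite('pics/'+f+'.png',a); return a
def tongs(x,y,w,j=0,z=0):
    c,s=np.cos(w),np.sin(w); R=np.array([[c,-s],[s,c]]); out=[]
    for sg in(1,-1):
      for zz in (0,.024):
        p=np.array([[-.129,0],[-.095,0],[0,sg*.0255],[.115,sg*.046],[.140,sg*.0415]])
        q=(R@p.T).T+[x,y]; out.append(np.c_[q,np.full(len(q),z+zz)])
    return out
E
cat > o.py <<'E'
from h import *
S=ld('side0');C=ld('scene0')
G=(0,255,255);B=(255,0,255)
q=robot.state()['ee_rot'];from scipy.spatial.transform import Rotation as R
print(R.from_quat([q[1],q[2],q[3],q[0]]).as_matrix().round(3))
cup=(.4895,-.390);pot=(.589,.094);cac=(.632,-.174)
cur=[(circ(*cup,.08,.031),G),(circ(*cup,0,.029),G),(circ(*pot,.08,.058),B),(circ(*pot,0,.045),B),(circ(*cac,.006,.015),B),(circ(*cac,.05,.018),B)]+[(t,G) for t in tongs(.431,.361,.135)]
rows=[]
for im,bs in((S,[(330,410,290,340),(290,350,135,185),(350,400,205,255),(200,290,100,150)]),(C,[(180,260,195,245),(330,400,165,210),(270,320,210,250),(360,430,130,175)])):
    t=[cv2.resize(draw(im,cur,b,6,'tmp'),(390,280)) for b in bs]
    rows.append(np.vstack([np.hstack(t[:2]),np.hstack(t[2:])]))
cv2.imwrite('pics/ovS.png',rows[0]);cv2.imwrite('pics/ovC.png',rows[1])
E
python3 o.py
```

```text
[[-0.001  0.307  0.952]
 [-0.002  0.952 -0.307]
 [-1.    -0.002  0.   ]]
```

View pics/ovS.png

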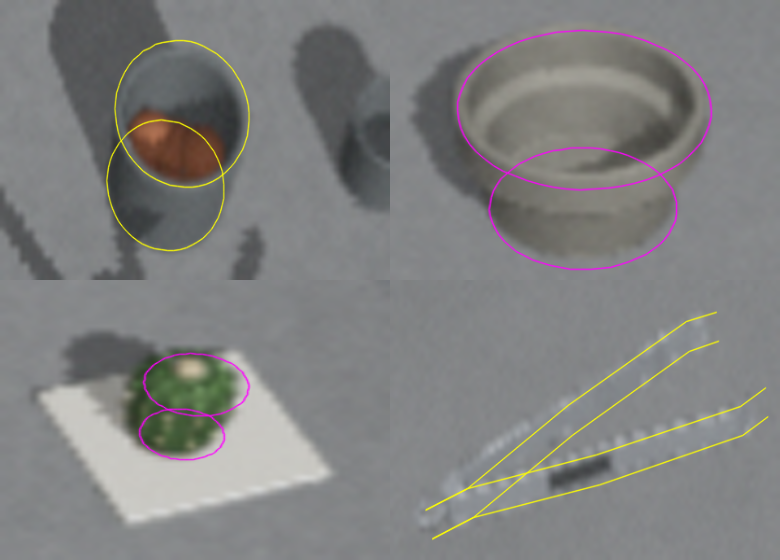

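View pics/ovC.png

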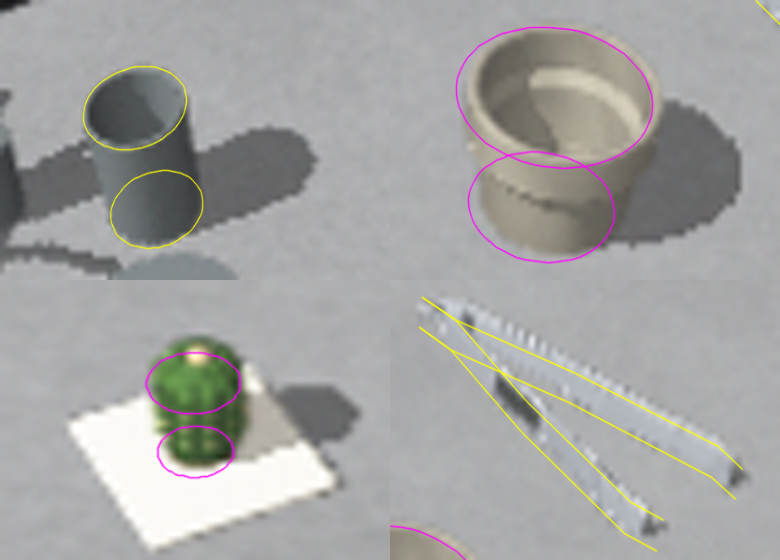

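The overlay confirms the cup at about (0.489,-0.389), which is 80 mm tall, rim on 62 mm, and holds the balls. Refined estimates put the pot near (0.588,0.097), the cactus near (0.631,-0.172) and the tongs near (0.428,0.361). I'll start moving with the hand kept high.

Emit:
arm_command(rows=[{"tx": 2.4, "ty": -3.3, "spin": -0.1}, {"tx": 4.8, "ty": -6.6, "spin": -0.2}, {"tx": 7.2, "ty": -9.9, "spin": -0.3}, {"tx": 9.6, "ty": -13.2, "spin": -0.4}, {"tx": 12, "ty": -16.5, "spin": -0.5}, {"tx": 14.4, "ty": -19.8, "spin": -0.6}, {"tx": 16.8, "ty": -23.1, "spin": -0.7}, {"tx": 19.2, "ty": -26.4, "spin": -0.8}], hand=1, squeeze=10)

```text
validation failed for argument at $.ro...
```

Emit:
arm_command(rows=[{"tx": 2.4, "ty": -3.3, "tz": 0, "spin": -0.1}, {"tx": 4.8, "ty": -6.6, "tz": 0, "spin": -0.2}, {"tx": 7.2, "ty": -9.9, "tz": 0, "spin": -0.3}, {"tx": 9.6, "ty": -13.2, "tz": 0, "spin": -0.4}, {"tx": 12, "ty": -16.5, "tz": 0, "spin": -0.5}, {"tx": 14.4, "ty": -19.8, "tz": 0, "spin": -0.6}, {"tx": 16.8, "ty": -23.1, "tz": 0, "spin": -0.7}, {"tx": 19.2, "ty": -26.4, "tz": 0, "spin": -0.8}], hand=1, squeeze=10)

```text
time: 0.82
tool_pos: [0.3918, 0.3523, 0.2177]
ee_rot: [0.599, 0.374, 0.6, -0.375]
wrist_force: [0.3, 0.5, 0.2]
gripper_width: 0.0928
```

Emit:
arm_command(rows=[{"tx": 1.6, "ty": -3.7, "tz": 0, "spin": -0.1}, {"tx": 3.2, "ty": -7.4, "tz": 0, "spin": -0.1}, {"tx": 4.8, "ty": -11.1, "tz": 0, "spin": -0.1}, {"tx": 6.4, "ty": -14.8, "tz": 0, "spin": -0.1}, {"tx": 8, "ty": -18.5, "tz": 0, "spin": -0.1}, {"tx": 9.6, "ty": -22.2, "tz": 0, "spin": -0.1}, {"tx": 11.2, "ty": -25.9, "tz": 0, "spin": -0.1}, {"tx": 12, "ty": -29.6, "tz": 0, "spin": -0.1}])

```text
time: 1.48
tool_pos: [0.5133, 0.0543, 0.2177]
ee_rot: [0.58, 0.404, 0.58, -0.404]
wrist_force: [0.0, 0.3, -0.7]
gripper_width: 0.0931
```

Emit:
arm_command(rows=[{"tx": 0, "ty": -4, "tz": 0, "spin": 0}, {"tx": 0, "ty": -8, "tz": 0, "spin": 0}, {"tx": 0, "ty": -12, "tz": 0, "spin": 0}, {"tx": 0, "ty": -16, "tz": 0, "spin": 0}, {"tx": 0, "ty": -20, "tz": 0, "spin": 0}, {"tx": 0, "ty": -24, "tz": 0, "spin": 0}, {"tx": 0, "ty": -28, "tz": 0, "spin": 0}, {"tx": 0, "ty": -32, "tz": 0, "spin": 0}])

```text
time: 2.15
tool_pos: [0.5128, -0.2674, 0.2175]
ee_rot: [0.58, 0.404, 0.581, -0.404]
wrist_force: [1.1, 0.3, 0.4]
gripper_width: 0.0931
```

Emit:
arm_command(rows=[{"tx": -0.8, "ty": -4, "tz": 0, "spin": 0}, {"tx": -1.6, "ty": -8, "tz": 0, "spin": 0}, {"tx": -2.4, "ty": -12.2, "tz": 0, "spin": 0}, {"tx": -2.4, "ty": -12.2, "tz": -4, "spin": 0}, {"tx": -2.4, "ty": -12.2, "tz": -6, "spin": 0}, {"tx": -2.4, "ty": -12.2, "tz": -6, "spin": 0}])

```text
time: 2.65
tool_pos: [0.4856, -0.3876, 0.1522]
ee_rot: [0.576, 0.405, 0.584, -0.405]
wrist_force: [-0.3, 1.2, -1.1]
gripper_width: 0.0933
```

Run:
```python
from h import *
print(robot.state()['tool_pos'])
w=snap('wrist','w1'); s=snap('side','s1')
cup=(.489,-.389)
t=robot.state()['tool_pos']
cur=[(circ(*cup,.08,.031),(0,255,255)),(circ(*cup,0,.029),(255,0,255))]
a=draw(w,cur,(120,520,180,400),2,'w1o'); b=draw(s,cur,(300,460,250,370),5,'s1o')
```

```text
[ 0.48562367 -0.38758282  0.15218843]
```

View pics/w1o.png

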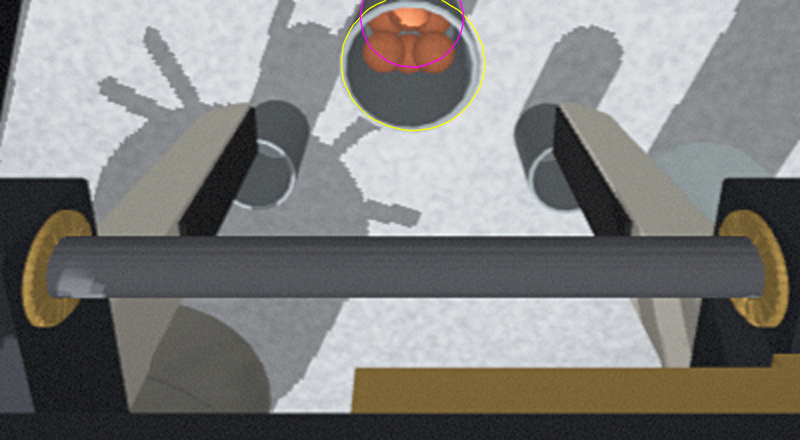

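View pics/s1o.png

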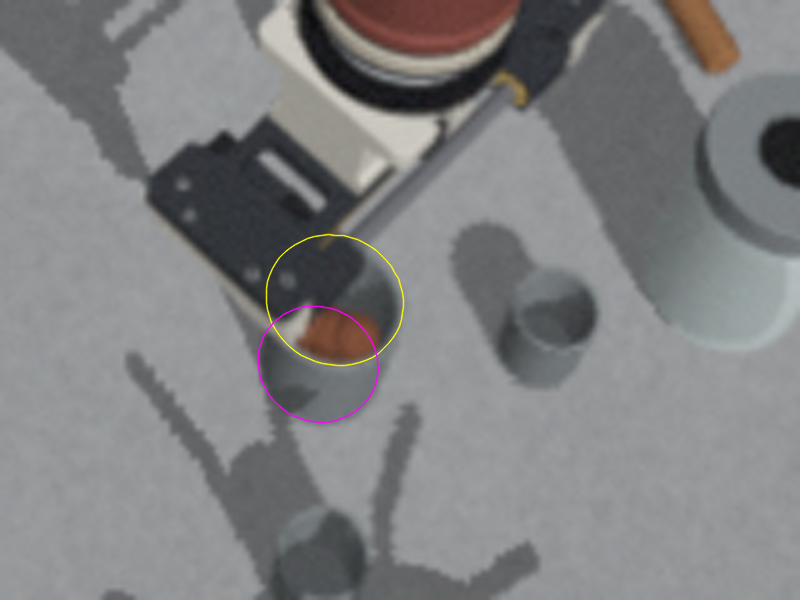

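Emit:
arm_command(rows=[{"tx": 0.3, "ty": -0.1, "tz": -3.5, "spin": 0}, {"tx": 0.3, "ty": -0.1, "tz": -7, "spin": 0}, {"tx": 0.3, "ty": -0.1, "tz": -10, "spin": 0}, {"tx": 0.3, "ty": -0.1, "tz": -12, "spin": 0}, {"tx": 0.3, "ty": -0.1, "tz": -12.6, "spin": 0}, {"tx": 0.3, "ty": -0.1, "tz": -12.6, "spin": 0}])

```text
time: 3.25
tool_pos: [0.4926, -0.3892, 0.0311]
ee_rot: [0.58, 0.403, 0.582, -0.404]
wrist_force: [0.2, -0.3, -0.6]
gripper_width: 0.093
```

Emit:
arm_command(rows=[{"tx": 0, "ty": 0, "tz": 0, "spin": 0}, {"tx": 0, "ty": 0, "tz": 0, "spin": 0}, {"tx": 0, "ty": 0, "tz": 0, "spin": 0}, {"tx": 0, "ty": 0, "tz": 0, "spin": 0}, {"tx": 0, "ty": 0, "tz": 0, "spin": 0}, {"tx": 0, "ty": 0, "tz": 0, "spin": 0}], hand=0, squeeze=10)

```text
time: 3.75
tool_pos: [0.4922, -0.3898, 0.0319]
ee_rot: [0.58, 0.403, 0.581, -0.404]
wrist_force: [-1.4, -0.6, 4.1]
gripper_width: 0.0608
```

Cup gripped (opening 61 mm) at about 51 mm height. I'll lift, square the jaws to x and carry it to the -y side of the pot.

Emit:
arm_command(rows=[{"tx": 0, "ty": 0, "tz": 3, "spin": 0}, {"tx": 0, "ty": 0, "tz": 6, "spin": 0}, {"tx": 0, "ty": 0, "tz": 9, "spin": 0}, {"tx": 0, "ty": 0, "tz": 12, "spin": 0}, {"tx": 0.5, "ty": 2, "tz": 14, "spin": -0.1}, {"tx": 1.3, "ty": 5, "tz": 14, "spin": -0.2}, {"tx": 2.3, "ty": 9, "tz": 14, "spin": -0.3}, {"tx": 3.3, "ty": 13, "tz": 14, "spin": -0.35}])

```text
time: 4.42
tool_pos: [0.5253, -0.2591, 0.1724]
ee_rot: [0.499, 0.5, 0.5, -0.5]
wrist_force: [1.8, 1.0, -1.2]
gripper_width: 0.0605
```

Run:
```python
from h import *
print(robot.state()['tool_pos'],robot.state()['gripper_width'])
s=snap('side','s2'); draw(s,[],(250,490,120,320),3,'s2o')
```

```text
[ 0.52529762 -0.25910579  0.17235663] 0.06053121417880159
```

View pics/s2o.png

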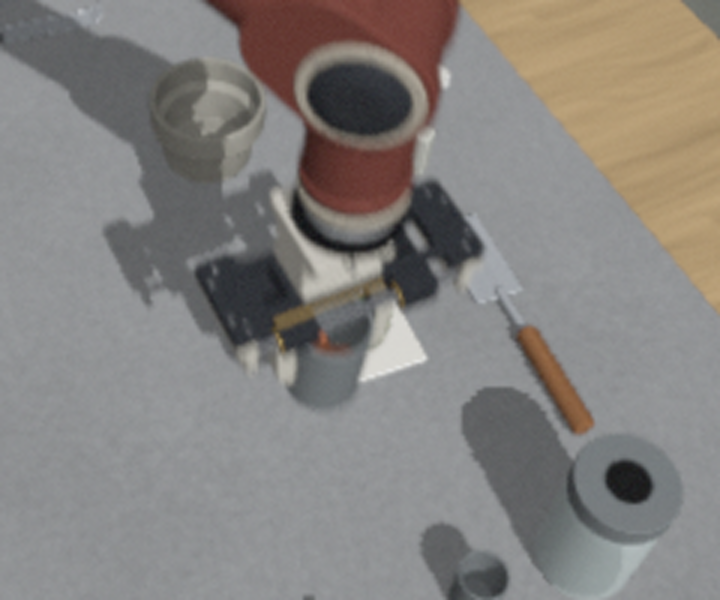

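Emit:
arm_command(rows=[{"tx": 1.1, "ty": 3.8, "tz": 0, "spin": 0}, {"tx": 2.2, "ty": 7.6, "tz": 0, "spin": 0}, {"tx": 3.3, "ty": 11.4, "tz": 0, "spin": 0}, {"tx": 4.4, "ty": 15.2, "tz": 0, "spin": 0}, {"tx": 5.5, "ty": 19, "tz": 0, "spin": 0}, {"tx": 6.3, "ty": 21.9, "tz": -3, "spin": 0}, {"tx": 6.3, "ty": 21.9, "tz": -6, "spin": 0}, {"tx": 6.3, "ty": 21.9, "tz": -7.6, "spin": 0}])

```text
time: 5.13
tool_pos: [0.5917, -0.0198, 0.0914]
ee_rot: [0.5, 0.497, 0.512, -0.491]
wrist_force: [-0.1, -0.0, -1.2]
gripper_width: 0.0599
```

```bash
cat > look.py <<'E'
import sys
from h import *
n=sys.argv[1]; st=robot.state(); print(st['time'],st['tool_pos'].round(4),st['wrist_force'].round(1),round(st['gripper_width'],4))
s=snap('side',n+'s'); c=snap('scene',n+'c')
t=st['tool_pos']
pot=(.588,.097)
cur=[(circ(*pot,.08,.058),(255,0,255))]
def b(im):
    u,v=proj(im,[[.588,.04,.1]])[0]; u=int(u);v=int(v); return (max(u-60,0),min(u+60,640),max(v-50,0),min(v+50,400))
A=[cv2.resize(draw(im,[],b(im),6,'tmp'),(390*1,325)) for im in(s,c)]
cv2.imwrite('pics/'+n+'.png',np.hstack(A))
E
python3 look.py p1
```

```text
5.1333 [ 0.5917 -0.0198  0.0914] [-0.1 -0.  -1.2] 0.0599
```

View pics/p1.png

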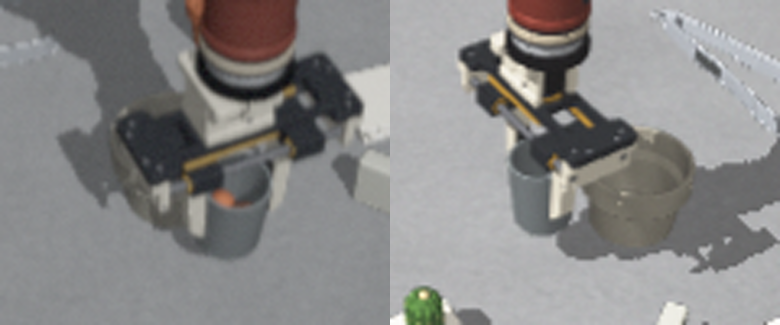

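Emit:
arm_command(rows=[{"tx": -0.3, "ty": 1.5, "tz": 0, "spin": 0}, {"tx": -0.3, "ty": 2.8, "tz": 0, "spin": 0}, {"tx": -0.3, "ty": 3.3, "tz": 0.4, "spin": 0}, {"tx": -0.3, "ty": 3.8, "tz": 0.6, "spin": 0}, {"tx": -0.3, "ty": 4.3, "tz": 0.9, "spin": 0}, {"tx": -0.3, "ty": 4.9, "tz": 1.1, "spin": 0}, {"tx": -0.3, "ty": 5.4, "tz": 1.1, "spin": 0}, {"tx": -0.3, "ty": 5.4, "tz": 1.1, "spin": 0}])

```text
time: 5.9
tool_pos: [0.588, 0.0309, 0.1033]
ee_rot: [0.499, 0.497, 0.51, -0.493]
wrist_force: [0.3, -0.6, -0.3]
gripper_width: 0.0603
```

```bash
python3 look.py p2
```

```text
5.9 [0.588  0.0309 0.1033] [ 0.3 -0.6 -0.3] 0.0603
```

View pics/p2.png

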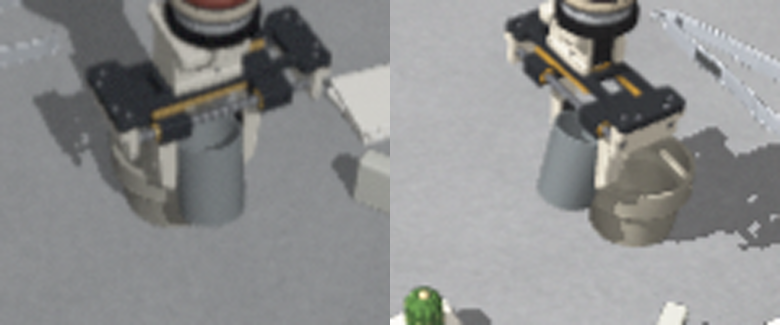

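Rim-levering works: the cup has tipped about 25–30° toward the pot. I'll continue.

Emit:
arm_command(rows=[{"tx": 0, "ty": 0.5, "tz": 0.1, "spin": 0}, {"tx": 0, "ty": 0.9, "tz": 0.1, "spin": 0}, {"tx": 0, "ty": 1.4, "tz": 0, "spin": 0}, {"tx": 0, "ty": 1.9, "tz": -0.2, "spin": 0}, {"tx": 0, "ty": 2.3, "tz": -0.4, "spin": 0}, {"tx": 0, "ty": 2.7, "tz": -0.7, "spin": 0}, {"tx": 0, "ty": 2.7, "tz": -0.7, "spin": 0}])

```text
time: 6.58
tool_pos: [0.5876, 0.0585, 0.0951]
ee_rot: [0.499, 0.497, 0.511, -0.493]
wrist_force: [0.5, -0.9, -0.4]
gripper_width: 0.0599
```

```bash
python3 look.py p3
```

```text
6.5833 [0.5876 0.0585 0.0951] [ 0.5 -0.9 -0.4] 0.0599
```

View pics/p3.png

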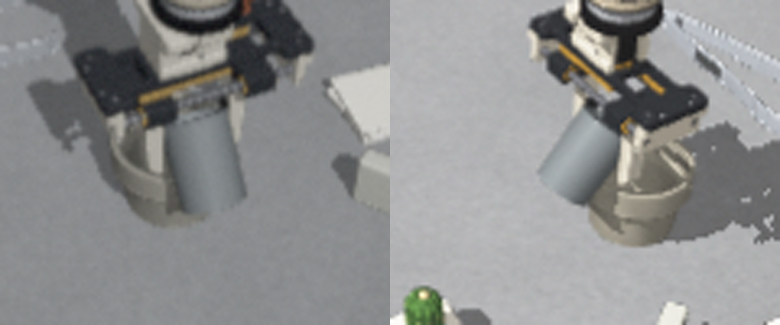

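Emit:
arm_command(rows=[{"tx": 0, "ty": 0.4, "tz": -0.3, "spin": 0}, {"tx": 0, "ty": 0.7, "tz": -0.5, "spin": 0}, {"tx": 0, "ty": 1.0, "tz": -0.8, "spin": 0}, {"tx": 0, "ty": 1.3, "tz": -1.1, "spin": 0}, {"tx": 0, "ty": 1.4, "tz": -1.2, "spin": 0}, {"tx": 0, "ty": 1.4, "tz": -1.2, "spin": 0}])

```text
time: 7.18
tool_pos: [0.5874, 0.0725, 0.0831]
ee_rot: [0.499, 0.497, 0.511, -0.493]
wrist_force: [0.1, -0.3, 2.1]
gripper_width: 0.0603
```

```bash
python3 look.py p4
```

```text
7.1833 [0.5874 0.0725 0.0831] [ 0.1 -0.3  2.1] 0.0603
```

View pics/p4.png

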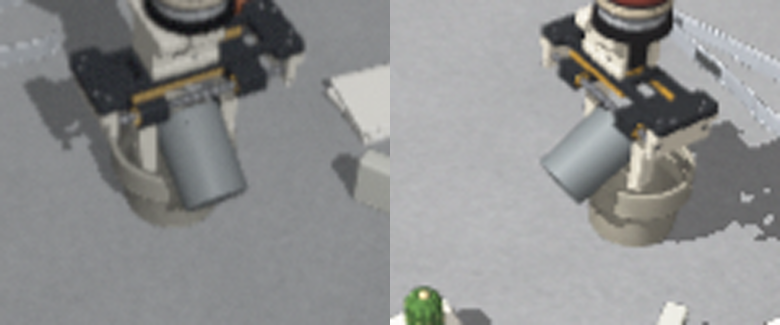

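```bash
cat > th.py <<'E'
import sys
from h import *
n=sys.argv[1]; h=float(sys.argv[2]); ths=[float(x) for x in sys.argv[3:]]
st=robot.state()['tool_pos']
A=np.array([st[0],st[1],st[2]+.019])
def cc(th,ax,r):
    th=np.radians(th); a=np.array([0,np.sin(th),np.cos(th)]); rr=np.array([0,np.cos(th),-np.sin(th)]); e=np.array([1,0,0]); t=np.linspace(0,6.2832,50)[:,None]
    return A+a*ax+r*(np.cos(t)*rr+np.sin(t)*e)
cols=[(0,255,255),(255,0,255),(0,255,0)]
cur=[]
for t,c in zip(ths,cols): cur+= [(cc(t,-h,.029),c),(cc(t,.08-h,.031),c)]
out=[]
for k in 'sc':
    im=ld(n+k); u,v=proj(im,[A])[0].astype(int)
    out.append(cv2.resize(draw(im,cur,(u-40,u+40,v-40,v+40),5,'tmp'),(400,400)))
cv2.imwrite('pics/'+n+'th.png',np.hstack(out))
E
python3 th.py p4 .051 60 80 100
```

```text
(no output)
```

View pics/p4th.png

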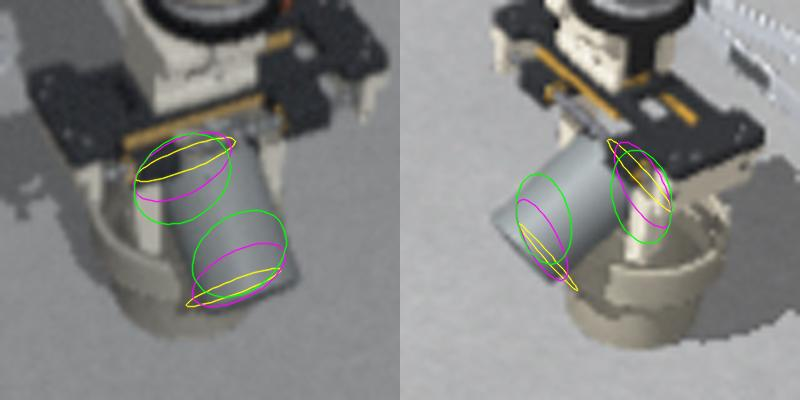

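```bash
python3 th.py p4 .066 50 60 70
```

```text
(no output)
```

View pics/p4th.png

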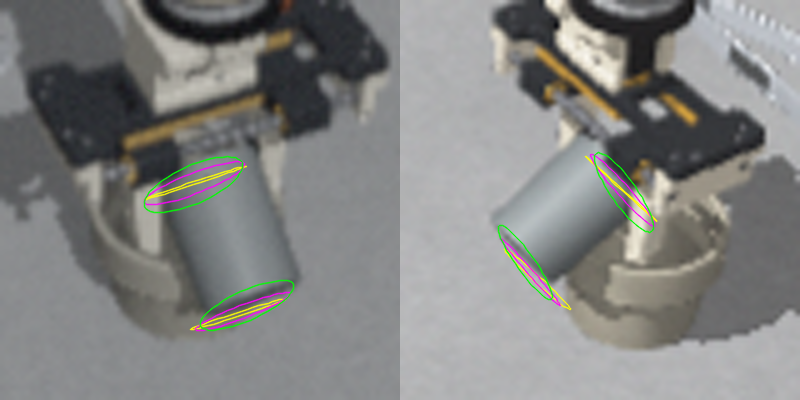

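```bash
cat > tri.py <<'E'
from h import *
def ray(im,u,v):
    p=pix(im,u,v,0.); o=im['extrinsics'][:3,3]; d=p-o; return o,d/np.linalg.norm(d)
def tri(S,C,a,b):
    o1,d1=ray(S,*a);o2,d2=ray(C,*b); M=np.c_[d1,-d2]; t=np.linalg.lstsq(M,o2-o1,rcond=None)[0]
    p,q=o1+t[0]*d1,o2+t[1]*d2; return (p+q)/2,np.linalg.norm(p-q)
E
python3 - <<'E'
from tri import *
S=ld('p4s');C=ld('p4c');st=robot.state()['tool_pos'];A=st+[0,0,.019]
us=proj(S,[A])[0].astype(int);uc=proj(C,[A])[0].astype(int)
fs=lambda x,y:((x+.5)/5-.5+us[0]-40,(y+.5)/5-.5+us[1]-40)
fc=lambda x,y:((x-400+.5)/5-.5+uc[0]-40,(y+.5)/5-.5+uc[1]-40)
F,e=tri(S,C,fs(257,293),fc(521,253)); print('foot',F,e,(F-A)*1000)
# axis dir: plane normals from mid lines
def pl(im,a,b): 
    o,d=ray(im,*a);_,d2=ray(im,*b); n=np.cross(d,d2); return n/np.linalg.norm(n)
n1=pl(S,fs(257,293),fs(203,168)); n2=pl(C,fc(521,253),fc(611,170))
a=np.cross(n1,n2); a/=np.linalg.norm(a); a*=np.sign(a[1]); print('axis',a,'theta',np.degrees(np.arctan2(a[1],a[2])))
print('h along',-(F-A)@a*1000,'perp',((F-A)-((F-A)@a)*a)*1000)
E
```

```text
foot [0.59094484 0.00427946 0.09320646] 0.0014330983158013307 [  3.6923445  -67.60543543  -8.92880025]
axis [-0.03957672  0.87377923  0.48470974] theta 60.98164447891329
h along 63.54623293786417 perp [  1.1773928  -12.08005669  21.87267787]
```

Run:
```python
from h import *
snap('wrist','w4')
```

```text
(no output)
```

View pics/w4.png

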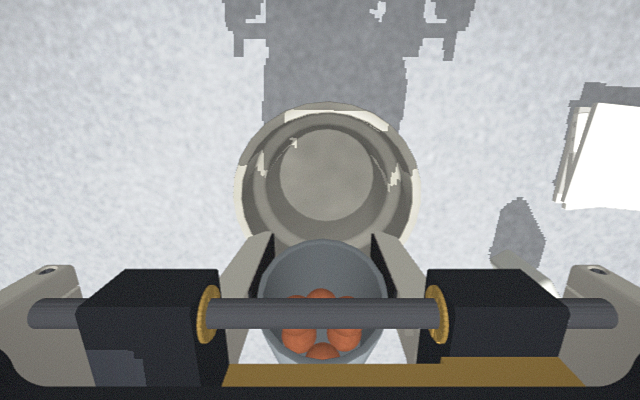

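Run:
```python
import cv2
for k in 'sc':
    a=cv2.imread(f'pics/p4{k}.png'); 
    y,x=(120,270) if k=='s' else (140,310)
    cv2.imwrite(f'pics/p4{k}z.png',cv2.resize(a[y-40+0:y+60,x-20:x+90],None,fx=7,fy=6,interpolation=2))
```

```text
(no output)
```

View pics/p4cz.png

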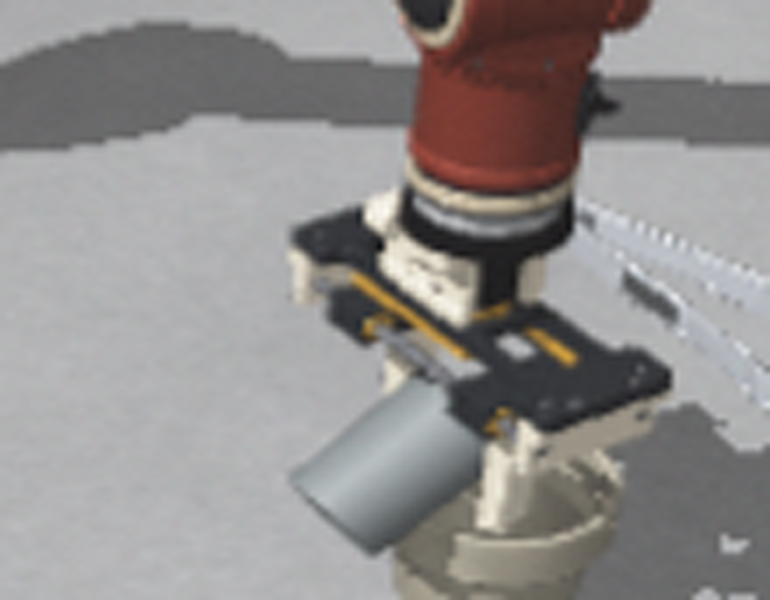

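The pictures show the cup tipped about 61°. But it slid in the long pads, so it is now held near its mouth, and all six balls are still inside. Gripping only at the mouth with the fingertips will pivot much better. I'll back off, let it hang upright with a lighter grip close to the table, and regrasp.

Emit:
arm_command(rows=[{"tx": 0, "ty": -0.3, "tz": 1.5, "spin": 0}, {"tx": 0, "ty": -1.0, "tz": 3, "spin": 0}, {"tx": 0, "ty": -3, "tz": 3.5, "spin": 0}, {"tx": 0, "ty": -5, "tz": 3.5, "spin": 0}, {"tx": 0, "ty": -7, "tz": 2.5, "spin": 0}, {"tx": 0, "ty": -9, "tz": 0.5, "spin": 0}, {"tx": 0, "ty": -9.5, "tz": -2.5, "spin": 0}, {"tx": 0, "ty": -9.5, "tz": -4.5, "spin": 0}])

```text
time: 8.0
tool_pos: [0.5854, -0.0265, 0.0361]
ee_rot: [0.497, 0.497, 0.51, -0.496]
wrist_force: [-0.2, 0.1, -1.3]
gripper_width: 0.0602
```

Emit:
arm_command(rows=[{"tx": 0, "ty": 0, "tz": 0, "spin": 0}, {"tx": 0, "ty": 0, "tz": 0, "spin": 0}], squeeze=5)

```text
time: 8.17
tool_pos: [0.5835, -0.0269, 0.0347]
ee_rot: [0.495, 0.496, 0.511, -0.498]
wrist_force: [-0.8, -0.4, -1.0]
gripper_width: 0.06
```

```bash
sed -i 's/pot=(.588,.097)/t0=1/; s/cur=\[(circ.*$/pass/; s/\[\[.588,.04,.1\]\]/[[t[0],t[1],t[2]+.01]]/' look.py; python3 look.py p5
```

```text
8.1667 [ 0.5835 -0.0269  0.0347] [-0.8 -0.4 -1. ] 0.06
```

View pics/p5.png

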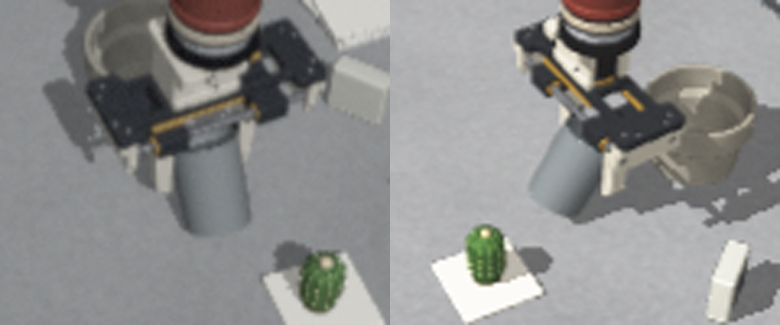

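Emit:
arm_command(rows=[{"tx": 0, "ty": 0, "tz": 0, "spin": 0}, {"tx": 0, "ty": 0, "tz": 0, "spin": 0}, {"tx": 0, "ty": 0, "tz": 0, "spin": 0}], squeeze=3)

```text
time: 8.52
tool_pos: [0.5868, -0.026, 0.0381]
ee_rot: [0.498, 0.498, 0.509, -0.495]
wrist_force: [0.0, 0.4, -0.9]
gripper_width: 0.06
```

```bash
python3 look.py p6
```

```text
8.5167 [ 0.5868 -0.026   0.0381] [ 0.   0.4 -0.9] 0.06
```

View pics/p6.png

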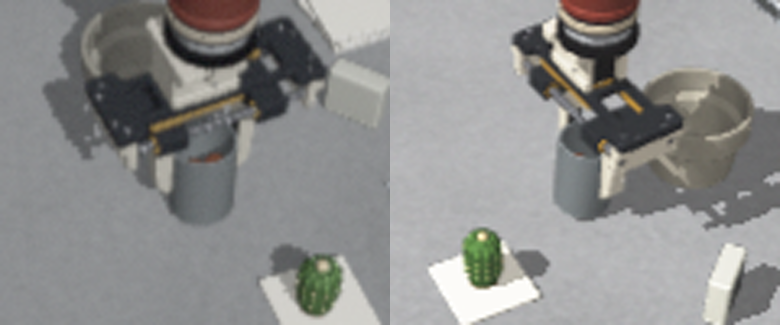

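Swinging free at 3 N, the cup hangs upright, which also gives me a righting method for later. Now I'll set it down.

Emit:
arm_command(rows=[{"tx": 0, "ty": 0, "tz": -0.5, "spin": 0}, {"tx": 0, "ty": 0, "tz": -1, "spin": 0}, {"tx": 0, "ty": 0, "tz": -1.5, "spin": 0}, {"tx": 0, "ty": 0, "tz": -1.9, "spin": 0}, {"tx": 0, "ty": 0, "tz": -1.9, "spin": 0}])

```text
time: 9.03
tool_pos: [0.5858, -0.0261, 0.0176]
ee_rot: [0.497, 0.497, 0.51, -0.496]
wrist_force: [-0.5, 0.1, -0.8]
gripper_width: 0.0599
```

```bash
python3 look.py p7
```

```text
9.0333 [ 0.5858 -0.0261  0.0176] [-0.5  0.1 -0.8] 0.0599
```

View pics/p7.png

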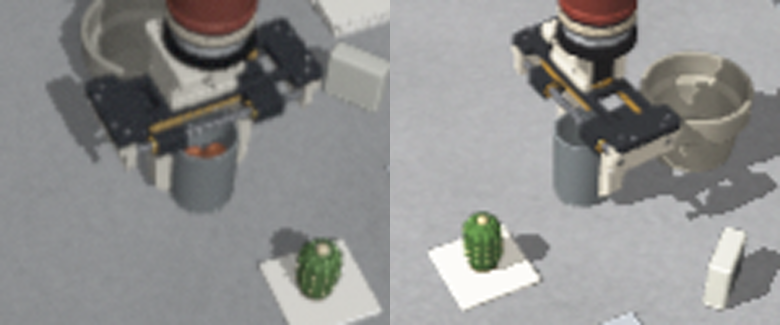

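```bash
cat > ov.py <<'E'
import sys
from h import *
n=sys.argv[1]; x,y,z=map(float,sys.argv[2:5])
out=[]
for k in 'sc':
    im=ld(n+k); u,v=proj(im,[[x,y,.04]])[0].astype(int)
    out.append(draw(im,[(circ(x,y,z,.029),(0,255,255)),(circ(x,y,z+.08,.031),(255,0,255))],(max(u-35,0),u+35,max(v-35,0),v+35),5,'tmp')[:350,:350])
m=min(o.shape[0] for o in out); cv2.imwrite('pics/'+n+'ov.png',np.hstack([o[:m] for o in out]))
E
python3 ov.py p7 .586 -.028 0
```

```text
(no output)
```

View pics/p7ov.png

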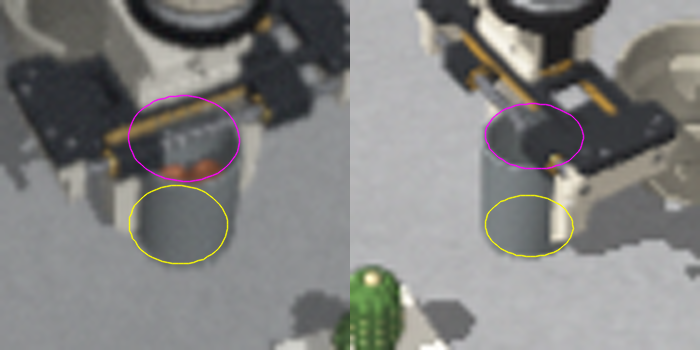

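Emit:
arm_command(rows=[{"tx": 0, "ty": 0, "tz": 0, "spin": 0}, {"tx": 0, "ty": 0, "tz": 0, "spin": 0}, {"tx": 0, "ty": 0, "tz": 0, "spin": 0}, {"tx": 0, "ty": -0.3, "tz": 1.5, "spin": 0}, {"tx": 0, "ty": -0.3, "tz": 3, "spin": 0}, {"tx": 0, "ty": -0.3, "tz": 4.4, "spin": 0.02}, {"tx": 0, "ty": -0.3, "tz": 4.7, "spin": 0.02}, {"tx": 0, "ty": -0.3, "tz": 4.7, "spin": 0.02}], hand=0.8)

```text
time: 9.8
tool_pos: [0.587, -0.0286, 0.0658]
ee_rot: [0.503, 0.493, 0.514, -0.49]
wrist_force: [-1.0, 0.1, 0.0]
gripper_width: 0.0742
```

```bash
python3 look.py p8; python3 ov.py p8 .584 -.029 0; python3 -c "
from h import *
snap('wrist','w8')"
```

```text
9.8 [ 0.587  -0.0286  0.0658] [-1.   0.1  0. ] 0.0742
```

View pics/p8ov.png

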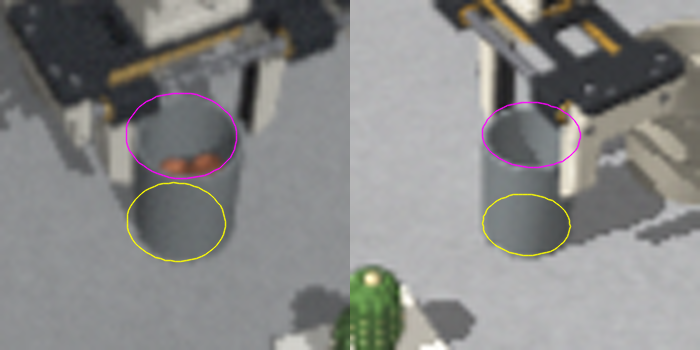

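View pics/w8.png

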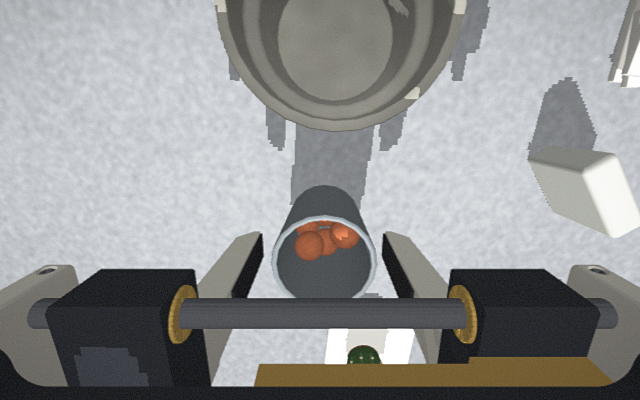

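Emit:
arm_command(rows=[{"tx": 0, "ty": -0.15, "tz": 0, "spin": -0.035}, {"tx": 0, "ty": -0.15, "tz": 0, "spin": -0.035}, {"tx": 0, "ty": -0.15, "tz": 0, "spin": -0.035}, {"tx": 0, "ty": -0.15, "tz": 0, "spin": -0.035}, {"tx": 0, "ty": -0.15, "tz": 0, "spin": -0.035}], hand=0, squeeze=10)

```text
time: 10.37
tool_pos: [0.585, -0.0297, 0.0635]
ee_rot: [0.493, 0.501, 0.507, -0.5]
wrist_force: [-0.5, -0.5, 0.1]
gripper_width: 0.0603
```

Emit:
arm_command(rows=[{"tx": 0.3, "ty": 0, "tz": 2, "spin": 0}, {"tx": 0.3, "ty": 0, "tz": 4, "spin": 0}, {"tx": 0.3, "ty": 0, "tz": 6.3, "spin": 0}, {"tx": 0.3, "ty": 1.5, "tz": 6.3, "spin": 0}, {"tx": 0.3, "ty": 3.5, "tz": 6.4, "spin": 0}, {"tx": 0.3, "ty": 4.4, "tz": 6.7, "spin": 0}, {"tx": 0.3, "ty": 5.2, "tz": 6.9, "spin": 0}, {"tx": 0.3, "ty": 6, "tz": 7.0, "spin": 0}])

```text
time: 11.03
tool_pos: [0.5878, 0.0297, 0.1336]
ee_rot: [0.493, 0.5, 0.506, -0.5]
wrist_force: [-0.3, -1.5, 0.2]
gripper_width: 0.0598
```

Emit:
arm_command(rows=[{"tx": 0, "ty": 0.8, "tz": 0.1, "spin": 0}, {"tx": 0, "ty": 0.8, "tz": 0.1, "spin": 0}])

```text
time: 11.2
tool_pos: [0.588, 0.0391, 0.1347]
ee_rot: [0.494, 0.5, 0.507, -0.5]
wrist_force: [-0.2, 0.1, 0.1]
gripper_width: 0.0599
```

```bash
python3 look.py p9
```

```text
11.2 [0.588  0.0391 0.1347] [-0.2  0.1  0.1] 0.0599
```

View pics/p9.png

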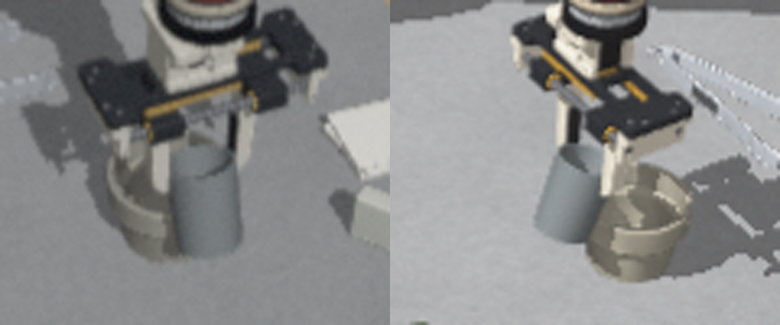

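Emit:
arm_command(rows=[{"tx": 0, "ty": 0.6, "tz": 0, "spin": 0}, {"tx": 0, "ty": 1.2, "tz": -0.1, "spin": 0}, {"tx": 0, "ty": 1.8, "tz": -0.3, "spin": 0}, {"tx": 0, "ty": 2.5, "tz": -0.6, "spin": 0}, {"tx": 0, "ty": 3.2, "tz": -1.0, "spin": 0}, {"tx": 0, "ty": 3.7, "tz": -1.5, "spin": 0}, {"tx": 0, "ty": 4.2, "tz": -2.0, "spin": 0}, {"tx": 0, "ty": 4.2, "tz": -2.0, "spin": 0}])

```text
time: 11.97
tool_pos: [0.5875, 0.082, 0.1132]
ee_rot: [0.493, 0.5, 0.508, -0.5]
wrist_force: [-0.2, -0.2, 0.9]
gripper_width: 0.0604
```

```bash
python3 look.py p10
```

```text
11.9667 [0.5875 0.082  0.1132] [-0.2 -0.2  0.9] 0.0604
```

View pics/p10.png

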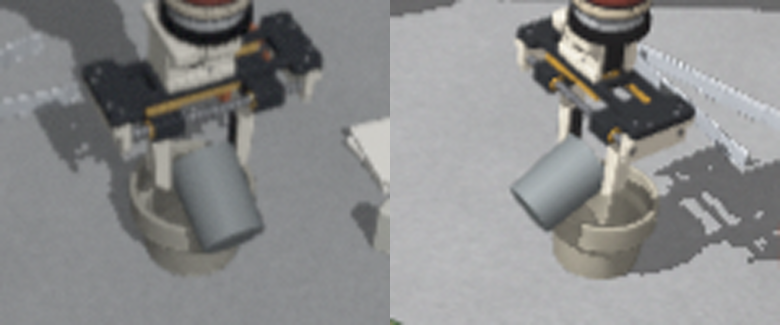

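```bash
sed -i 's/st\[2\]+.019/st[2]+float(__import__("os").environ.get("AZ",".019"))/' th.py; AZ=.008 python3 th.py p10 .072 60 70 80
```

```text
(no output)
```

View pics/p10th.png

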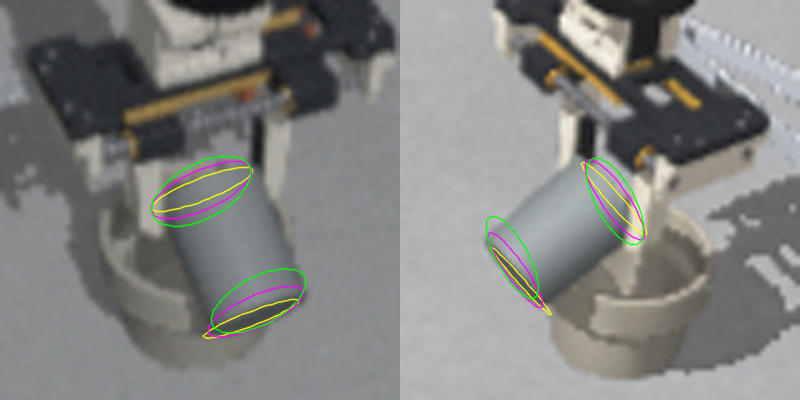

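Emit:
arm_command(rows=[{"tx": 0, "ty": 0.3, "tz": -0.4, "spin": 0}, {"tx": 0, "ty": 0.6, "tz": -0.8, "spin": 0}, {"tx": 0, "ty": 0.9, "tz": -1.2, "spin": 0}, {"tx": 0, "ty": 1.2, "tz": -1.6, "spin": 0}, {"tx": 0, "ty": 1.4, "tz": -2.0, "spin": 0}, {"tx": 0, "ty": 1.4, "tz": -2.0, "spin": 0}])

```text
time: 12.57
tool_pos: [0.5871, 0.096, 0.0929]
ee_rot: [0.493, 0.499, 0.508, -0.5]
wrist_force: [-0.4, 2.1, 2.5]
gripper_width: 0.0601
```

```bash
python3 look.py p11;  AZ=.010 python3 th.py p11 .072 70 85 100
```

```text
12.5667 [0.5871 0.096  0.0929] [-0.4  2.1  2.5] 0.0601
```

View pics/p11th.png

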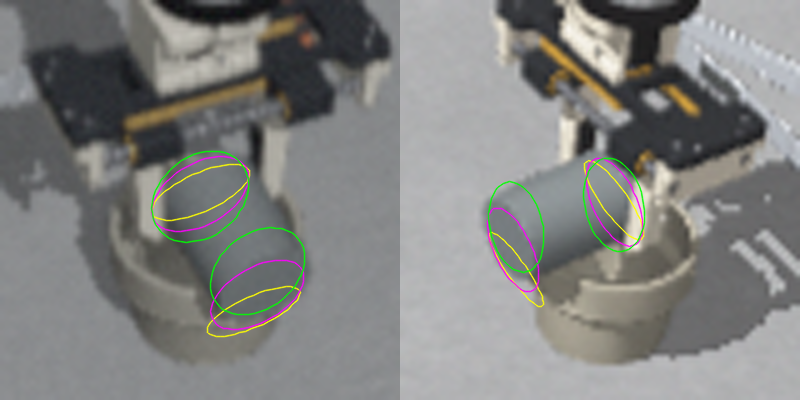

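Run:
```python
from h import *
w=ld('w4'); print(pix(w,326.5,185,.08)); 
snap('wrist','w11'); w=ld('w11')
draw(w,[(circ(.588,.097,.08,.058),(255,0,255)),(circ(.588,.097,.08,.052),(0,255,255))],(120,520,60,360),2,'w11o')
```

```text
[0.58855703 0.11039975 0.08      ]
```

View pics/w11o.png

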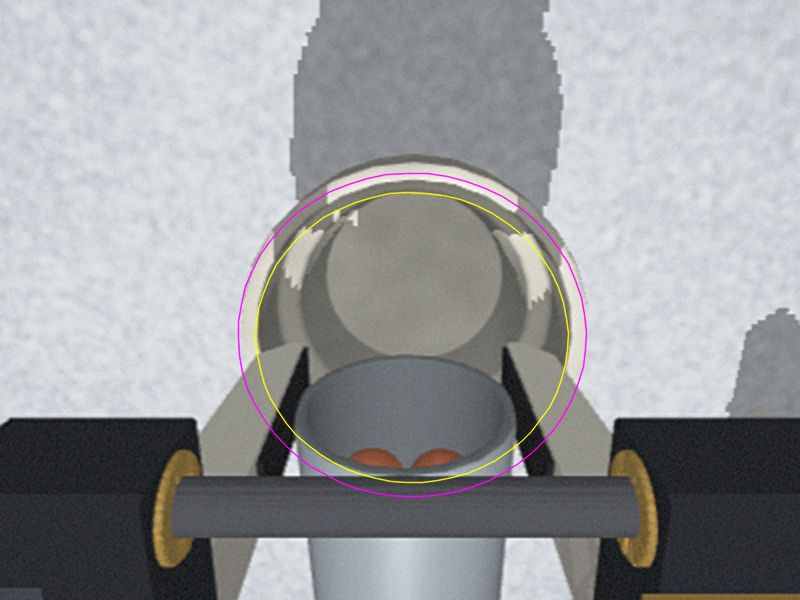

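Emit:
arm_command(rows=[{"tx": 0.1, "ty": 0.3, "tz": -0.4, "spin": 0}, {"tx": 0.1, "ty": 0.6, "tz": -0.8, "spin": 0}, {"tx": 0.1, "ty": 0.9, "tz": -1.1, "spin": 0}, {"tx": 0.1, "ty": 1.0, "tz": -1.3, "spin": 0}, {"tx": 0.1, "ty": 1.0, "tz": -1.3, "spin": 0}, {"tx": 0.1, "ty": 1.0, "tz": -1.3, "spin": 0}])

```text
time: 13.22
tool_pos: [0.5873, 0.1037, 0.0798]
ee_rot: [0.492, 0.499, 0.507, -0.501]
wrist_force: [-0.1, -0.1, 0.3]
gripper_width: 0.0603
```

```bash
python3 look.py p12;  AZ=.014 python3 th.py p12 .072 90 105 120;  python3 - <<'E'
from h import *
snap('wrist','w12'); w=ld('w12')
draw(w,[(circ(.589,.102,.08,.058),(255,0,255))],(120,520,60,360),2,'w12o')
E
```

```text
13.2167 [0.5873 0.1037 0.0798] [-0.1 -0.1  0.3] 0.0603
```

View pics/p12th.png

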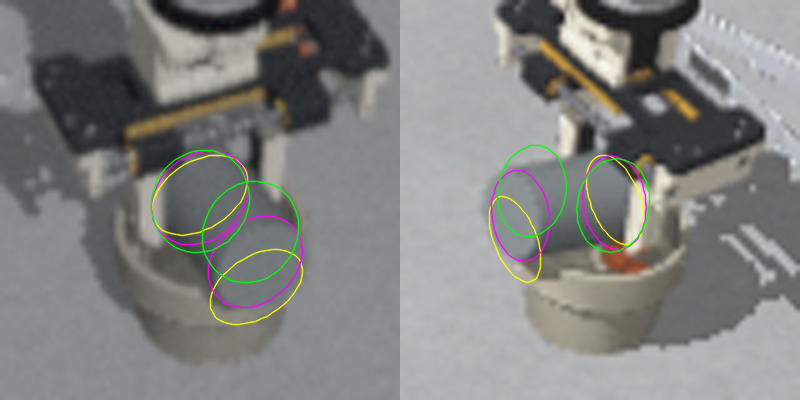

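View pics/w12o.png

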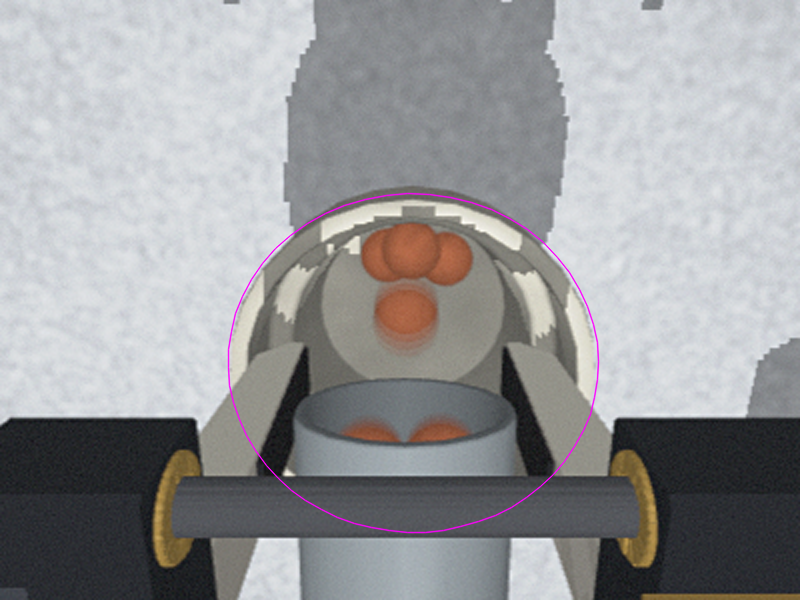

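Balls are pouring in, with four in or falling and two following. The tilt is about 100–105°. I'll hold and go slightly further.

Emit:
arm_command(rows=[{"tx": 0.1, "ty": 0.1, "tz": -0.2, "spin": 0}, {"tx": 0.1, "ty": 0.2, "tz": -0.4, "spin": 0}, {"tx": 0.1, "ty": 0.2, "tz": -0.4, "spin": 0}, {"tx": 0.1, "ty": 0.2, "tz": -0.4, "spin": 0}, {"tx": 0.1, "ty": 0.2, "tz": -0.4, "spin": 0}])

```text
time: 13.78
tool_pos: [0.5885, 0.1059, 0.0761]
ee_rot: [0.492, 0.499, 0.507, -0.501]
wrist_force: [0.5, 0.3, 1.6]
gripper_width: 0.0602
```

Run:
```python
from h import *
snap('wrist','w13'); w=ld('w13')
draw(w,[],(120,520,60,360),2,'w13o')
```

```text
(no output)
```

View pics/w13o.png

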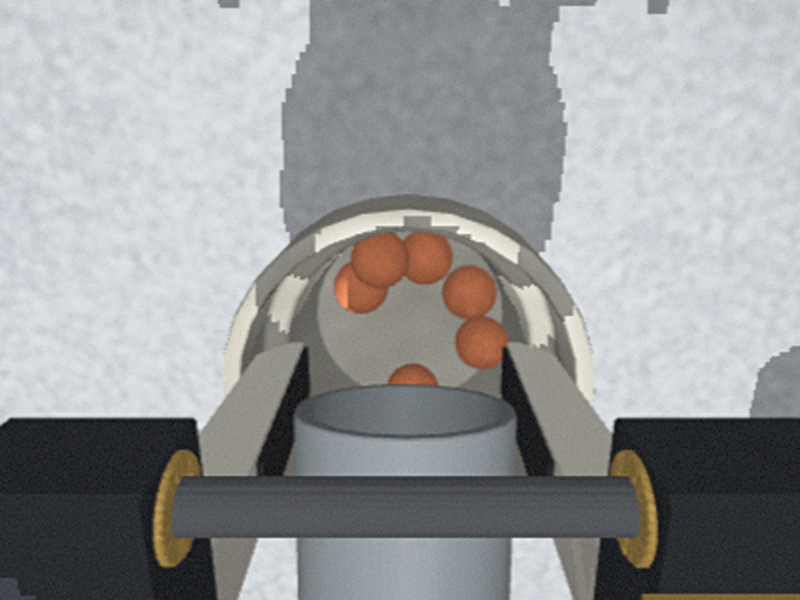

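All six balls are counted in the pot at (360,290), (380,260), (427,258), (470,292), (481,343) and (412,385), and the cup is empty. I'll lift the cup off and swing it upright with a light grip over free worktop.

Emit:
arm_command(rows=[{"tx": 0, "ty": 0, "tz": 2.5, "spin": 0}, {"tx": 0, "ty": 0, "tz": 5.5, "spin": 0}, {"tx": 0, "ty": -1, "tz": 8, "spin": 0}, {"tx": -1.5, "ty": -4, "tz": 8, "spin": 0}, {"tx": -3.5, "ty": -7, "tz": 8, "spin": 0}, {"tx": -5.5, "ty": -10, "tz": 8, "spin": 0}, {"tx": -7, "ty": -13, "tz": 6, "spin": 0}, {"tx": -7, "ty": -14, "tz": 3.5, "spin": 0}])

```text
time: 14.5
tool_pos: [0.5164, -0.04, 0.1129]
ee_rot: [0.492, 0.501, 0.504, -0.503]
wrist_force: [-0.8, 0.3, -0.6]
gripper_width: 0.0599
```

Emit:
arm_command(rows=[{"tx": 0, "ty": 0, "tz": -1, "spin": 0}, {"tx": 0, "ty": 0, "tz": -1, "spin": 0}, {"tx": 0, "ty": 0, "tz": -1, "spin": 0}], squeeze=3)

```text
time: 14.75
tool_pos: [0.5162, -0.04, 0.1027]
ee_rot: [0.491, 0.501, 0.504, -0.503]
wrist_force: [1.0, 0.1, -0.8]
gripper_width: 0.06
```

```bash
python3 look.py p14
```

```text
14.75 [ 0.5162 -0.04    0.1027] [ 1.   0.1 -0.8] 0.06
```

View pics/p14.png

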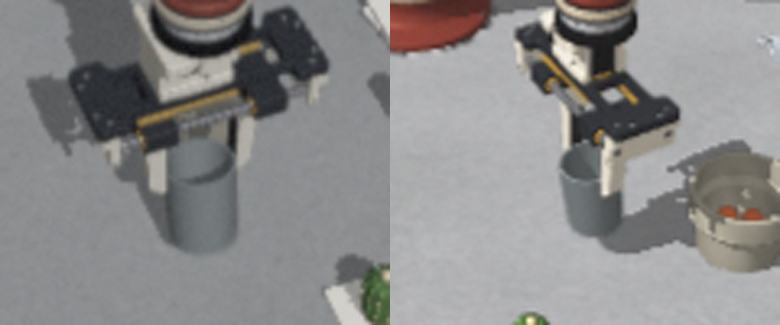

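Emit:
arm_command(rows=[{"tx": -0.3, "ty": -1, "tz": 2, "spin": 0}, {"tx": -0.6, "ty": -4, "tz": 4, "spin": 0}, {"tx": -0.9, "ty": -8, "tz": 4, "spin": 0}, {"tx": -1.2, "ty": -12, "tz": 4, "spin": 0}, {"tx": -1.5, "ty": -16, "tz": 4, "spin": 0}, {"tx": -1.8, "ty": -20, "tz": 4, "spin": 0}, {"tx": -2.2, "ty": -24, "tz": 4, "spin": 0.1}, {"tx": -2.6, "ty": -28, "tz": 4, "spin": 0.2}], squeeze=8)

```text
time: 15.52
tool_pos: [0.4925, -0.32, 0.1446]
ee_rot: [0.543, 0.447, 0.552, -0.448]
wrist_force: [0.2, 0.1, -0.8]
gripper_width: 0.0602
```

Emit:
arm_command(rows=[{"tx": 0, "ty": -3, "tz": 0, "spin": 0.1}, {"tx": 0, "ty": -5.5, "tz": -1, "spin": 0.15}, {"tx": 0, "ty": -5.5, "tz": -3, "spin": 0.15}, {"tx": 0, "ty": -5.5, "tz": -5, "spin": 0.15}, {"tx": 0, "ty": -5.5, "tz": -6, "spin": 0.15}, {"tx": 0, "ty": -5.5, "tz": -6, "spin": 0.15}], squeeze=4)

```text
time: 16.02
tool_pos: [0.4922, -0.373, 0.0826]
ee_rot: [0.573, 0.404, 0.586, -0.406]
wrist_force: [0.1, 0.3, 0.1]
gripper_width: 0.0602
```

```bash
python3 look.py p15
```

```text
16.0167 [ 0.4922 -0.373   0.0826] [0.1 0.3 0.1] 0.0602
```

View pics/p15.png

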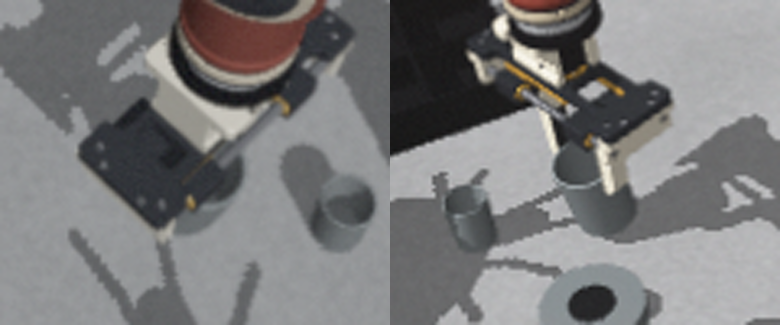

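Emit:
arm_command(rows=[{"tx": 0, "ty": 0, "tz": -0.5, "spin": 0}, {"tx": 0, "ty": 0, "tz": -1, "spin": 0}, {"tx": 0, "ty": 0, "tz": -1.4, "spin": 0}, {"tx": 0, "ty": 0, "tz": -1.8, "spin": 0}, {"tx": 0, "ty": 0, "tz": -2.3, "spin": 0}, {"tx": 0, "ty": 0, "tz": -2.8, "spin": 0}, {"tx": 0, "ty": 0, "tz": -2.8, "spin": 0}], squeeze=3)

```text
time: 16.7
tool_pos: [0.4933, -0.3741, 0.0566]
ee_rot: [0.575, 0.404, 0.585, -0.406]
wrist_force: [-0.4, -0.2, 0.9]
gripper_width: 0.0603
```

```bash
python3 look.py p16; python3 ov.py p16 .491 -.375 0
```

```text
16.7 [ 0.4933 -0.3741  0.0566] [-0.4 -0.2  0.9] 0.0603
```

View pics/p16ov.png

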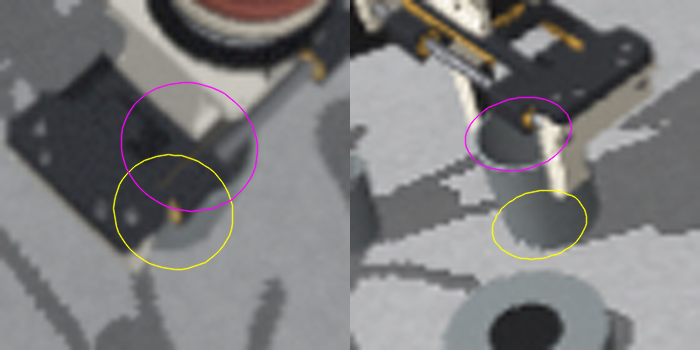

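Emit:
arm_command(rows=[{"tx": 0, "ty": 0, "tz": -0.4, "spin": 0}, {"tx": 0, "ty": 0, "tz": -0.8, "spin": 0}, {"tx": 0, "ty": 0, "tz": -1.2, "spin": 0}, {"tx": 0, "ty": 0, "tz": -1.6, "spin": 0}, {"tx": 0, "ty": 0, "tz": -1.6, "spin": 0}])

```text
time: 17.22
tool_pos: [0.4924, -0.3748, 0.0398]
ee_rot: [0.575, 0.403, 0.585, -0.406]
wrist_force: [-0.4, -0.1, -1.0]
gripper_width: 0.0603
```

```bash
python3 look.py p17; python3 ov.py p17 .491 -.375 0; python3 -c "
from h import *
snap('wrist','w17')"
```

```text
17.2167 [ 0.4924 -0.3748  0.0398] [-0.4 -0.1 -1. ] 0.0603
```

View pics/p17ov.png

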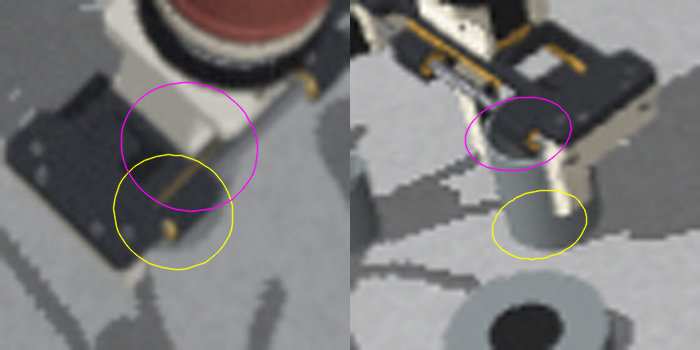

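View pics/w17.png

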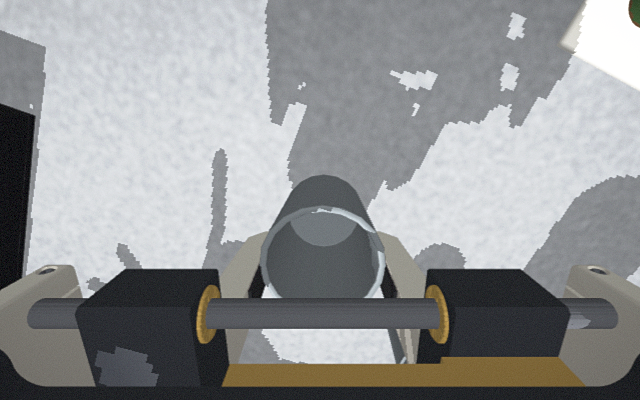

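Emit:
arm_command(rows=[{"tx": 0, "ty": 0, "tz": 0, "spin": 0}, {"tx": 0, "ty": 0, "tz": 0, "spin": 0}, {"tx": 0, "ty": 0, "tz": 0, "spin": 0}, {"tx": 0, "ty": 0, "tz": 2, "spin": 0}, {"tx": 0, "ty": 0, "tz": 5, "spin": 0}, {"tx": 0, "ty": 0, "tz": 9, "spin": 0}, {"tx": 0, "ty": 2, "tz": 12, "spin": 0}, {"tx": 0, "ty": 5, "tz": 14, "spin": 0}], hand=0.9)

```text
time: 18.03
tool_pos: [0.4935, -0.3286, 0.1838]
ee_rot: [0.577, 0.404, 0.581, -0.408]
wrist_force: [1.7, -0.0, 0.8]
gripper_width: 0.0842
```

```bash
python3 look.py p18; python3 ov.py p18 .491 -.371 0
python3 - <<'E'
from h import *
draw(ld('p18c'),[],(140,360,170,270),3,'p18z')
E
```

```text
18.0333 [ 0.4935 -0.3286  0.1838] [ 1.7 -0.   0.8] 0.0842
```

View pics/p18ov.png

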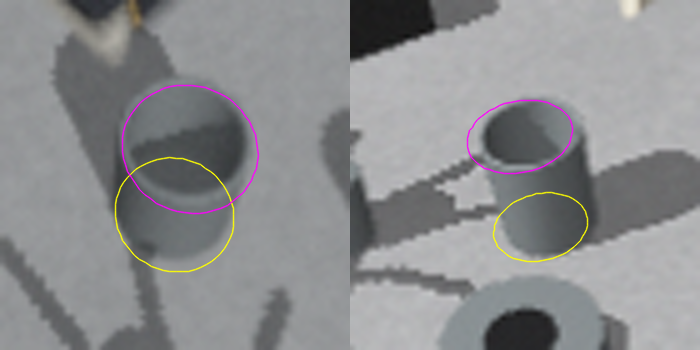

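View pics/p18c.png

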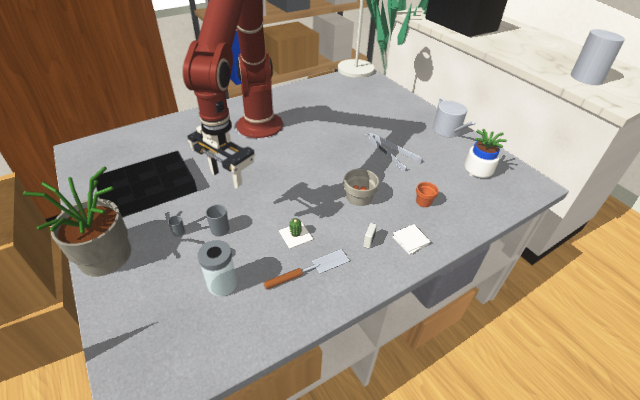

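The cup stands upright on the worktop, empty. Next is the tongs.

Emit:
arm_command(rows=[{"tx": 0.2, "ty": 3.5, "tz": 1, "spin": 0.06}, {"tx": 0.4, "ty": 7.5, "tz": 2, "spin": 0.14}, {"tx": 0.6, "ty": 11.5, "tz": 2, "spin": 0.22}, {"tx": 0.8, "ty": 15.5, "tz": 2, "spin": 0.3}, {"tx": 1, "ty": 19.5, "tz": 2, "spin": 0.38}, {"tx": 1, "ty": 23.5, "tz": 2, "spin": 0.46}, {"tx": 1, "ty": 27.5, "tz": 2, "spin": 0.54}, {"tx": 1, "ty": 31.5, "tz": 2, "spin": 0.62}], hand=1)

```text
time: 18.8
tool_pos: [0.5068, -0.0035, 0.2038]
ee_rot: [0.674, 0.205, 0.68, -0.205]
wrist_force: [0.5, 0.2, -0.2]
gripper_width: 0.0931
```

Emit:
arm_command(rows=[{"tx": 0, "ty": 4, "tz": 0, "spin": 0.1}, {"tx": -0.5, "ty": 8, "tz": 0, "spin": 0.2}, {"tx": -1.5, "ty": 12, "tz": 0, "spin": 0.3}, {"tx": -2.5, "ty": 16, "tz": 0, "spin": 0.4}, {"tx": -3.5, "ty": 20, "tz": 0, "spin": 0.5}, {"tx": -4.5, "ty": 24, "tz": 0, "spin": 0.6}, {"tx": -5.5, "ty": 27.5, "tz": 0, "spin": 0.7}, {"tx": -5.5, "ty": 27.5, "tz": 0, "spin": 0.72}])

```text
time: 19.47
tool_pos: [0.4478, 0.2811, 0.2034]
ee_rot: [0.702, -0.051, 0.708, 0.054]
wrist_force: [-0.4, 0.6, -0.2]
gripper_width: 0.0931
```

Run:
```python
from h import *
st=robot.state();print(st['tool_pos'],st['ee_rot'],st['q'].round(2))
w=snap('wrist','w20'); s=snap('side','s20'); c=snap('scene','c20')
draw(w,[(t,(0,255,255)) for t in tongs(.428,.361,.135)],(0,640,0,400),1.2,'w20o')
```

```text
[0.44777031 0.28105595 0.2034253 ] [ 0.70194249 -0.05119799  0.70835066  0.05380376] [-0.53  0.45 -0.1   1.79  0.04  0.91  1.08]
```

View pics/w20o.png

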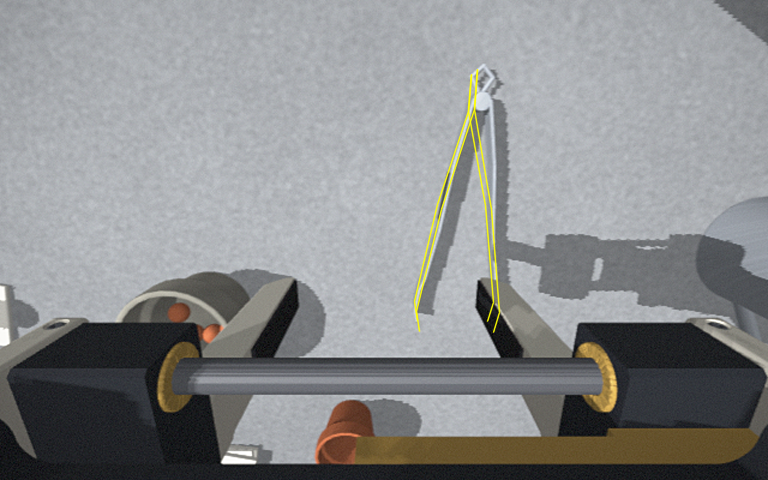

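Run:
```python
from h import *
w=ld('w20')
draw(w,[],(320,480,40,280),3,'w20z')
for n,p in [('loop',(485,66)),('piv',(483,102)),('L1',(470,140)),('L2',(420,300)),('R1',(494,140)),('R2',(496,300))]: print(n,pix(w,p[0]/1.2,p[1]/1.2,.024).round(4))
```

```text
loop [0.2965 0.3502 0.024 ]
piv [0.3266 0.3553 0.024 ]
L1 [0.3617 0.3507 0.024 ]
L2 [0.5345 0.3329 0.024 ]
R1 [0.3582 0.3734 0.024 ]
R2 [0.5223 0.4151 0.024 ]
```

View pics/w20z.png

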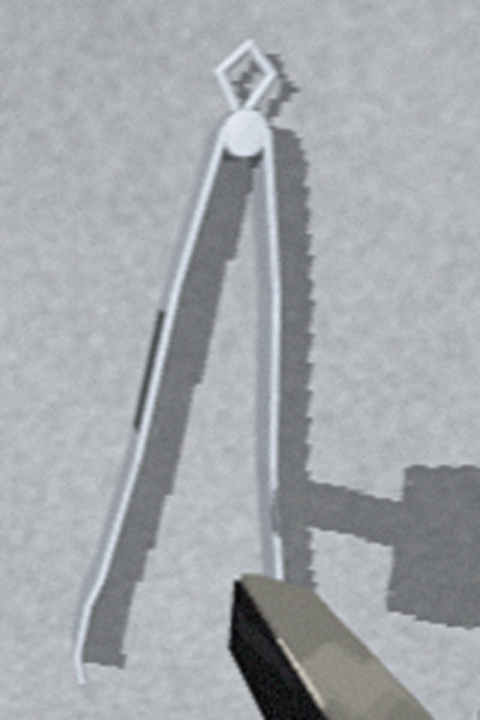

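Emit:
arm_command(rows=[{"tx": -0.5, "ty": 3, "tz": -2, "spin": -0.02}, {"tx": -1.2, "ty": 5.5, "tz": -5, "spin": -0.04}, {"tx": -2, "ty": 7.5, "tz": -8, "spin": -0.05}, {"tx": -2.4, "ty": 8.3, "tz": -11, "spin": -0.05}, {"tx": -2.4, "ty": 8.3, "tz": -12, "spin": -0.05}, {"tx": -2.4, "ty": 8.3, "tz": -12, "spin": -0.05}])

```text
time: 20.12
tool_pos: [0.4274, 0.3502, 0.0805]
ee_rot: [0.702, -0.031, 0.711, 0.024]
wrist_force: [0.4, -0.5, 0.3]
gripper_width: 0.093
```

Run:
```python
from h import *
st=robot.state();print(st['tool_pos'],st['ee_rot'])
w=snap('wrist','w21'); s=snap('side','s21'); c=snap('scene','c21')
draw(w,[(t,(0,255,255)) for t in tongs(.423,.364,.097)],(0,640,0,400),1.2,'w21o')
draw(s,[(t,(0,255,255)) for t in tongs(.423,.364,.097)],(190,320,80,180),6,'s21o')
```

```text
[0.42744033 0.35016203 0.08052523] [ 0.70220888 -0.03122291  0.71088562  0.02386329]
```

View pics/w21o.png

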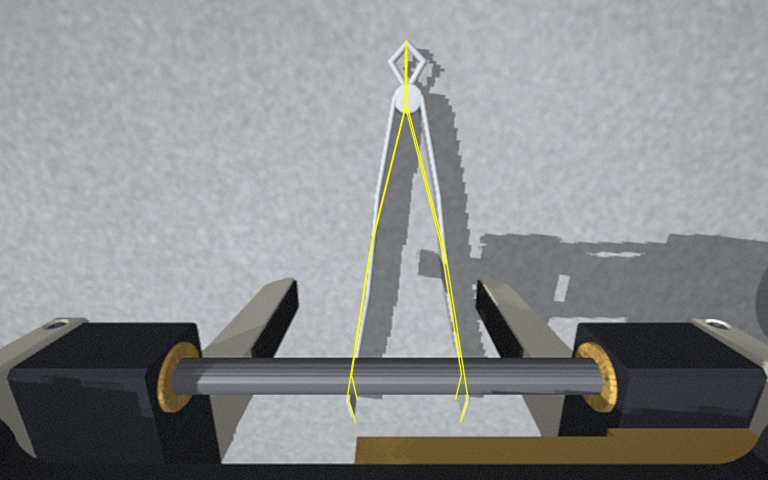

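View pics/s21o.png

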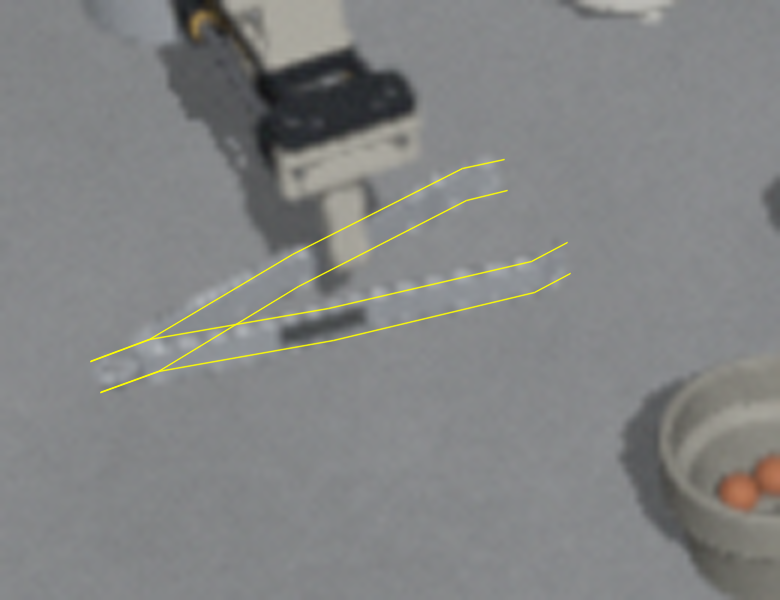

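Emit:
arm_command(rows=[{"tx": -0.4, "ty": 1.4, "tz": 0, "spin": 0.02}, {"tx": -0.4, "ty": 1.4, "tz": -1.5, "spin": 0.02}, {"tx": -0.4, "ty": 1.4, "tz": -3, "spin": 0.02}, {"tx": -0.4, "ty": 1.4, "tz": -4, "spin": 0.02}, {"tx": -0.4, "ty": 1.4, "tz": -4.2, "spin": 0.02}, {"tx": -0.4, "ty": 1.4, "tz": -4.2, "spin": 0.02}])

```text
time: 20.77
tool_pos: [0.4266, 0.3662, 0.0429]
ee_rot: [0.705, -0.036, 0.708, 0.033]
wrist_force: [-0.3, 0.2, -0.6]
gripper_width: 0.0933
```

Run:
```python
from h import *
st=robot.state();print(st['tool_pos'],st['ee_rot'])
w=snap('wrist','w22')
draw(w,[(t,(0,255,255)) for t in tongs(.423,.364,.097)],(0,640,0,400),1.2,'w22o')
```

```text
[0.42660822 0.36615543 0.04291409] [ 0.70462791 -0.0355438   0.70793973  0.03251899]
```

View pics/w22o.png

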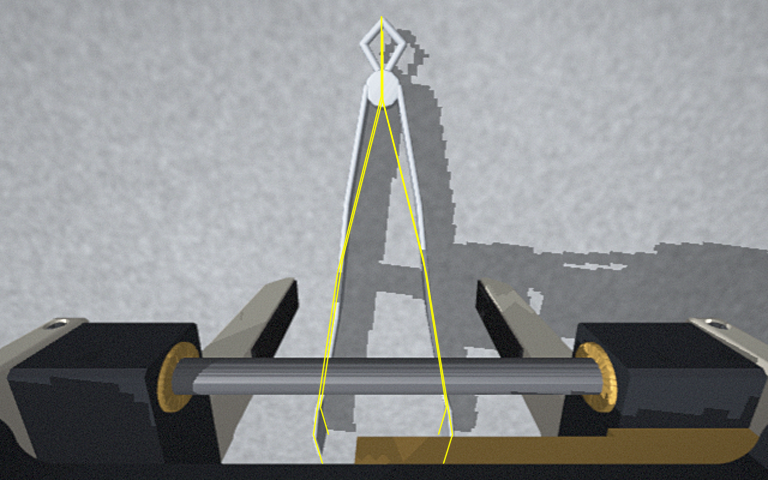

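Emit:
arm_command(rows=[{"tx": -0.3, "ty": -0.2, "tz": -1, "spin": 0}, {"tx": -0.3, "ty": -0.2, "tz": -2, "spin": 0}, {"tx": -0.3, "ty": -0.2, "tz": -3, "spin": 0}, {"tx": -0.3, "ty": -0.2, "tz": -3.6, "spin": 0}, {"tx": -0.3, "ty": -0.2, "tz": -3.6, "spin": 0}, {"tx": -0.3, "ty": -0.2, "tz": -3.6, "spin": 0}])

```text
time: 21.32
tool_pos: [0.4238, 0.3643, 0.0069]
ee_rot: [0.705, -0.035, 0.708, 0.033]
wrist_force: [-0.3, -0.2, 0.2]
gripper_width: 0.0929
```

Emit:
arm_command(rows=[{"tx": 0, "ty": 0, "tz": 0, "spin": 0}, {"tx": 0, "ty": 0, "tz": 0, "spin": 0}, {"tx": 0, "ty": 0, "tz": 0, "spin": 0}, {"tx": 0, "ty": 0, "tz": 0, "spin": 0}, {"tx": 0, "ty": 0, "tz": 0, "spin": 0}, {"tx": 0, "ty": 0, "tz": 0, "spin": 0}], hand=0.48, squeeze=20)

```text
time: 21.82
tool_pos: [0.4239, 0.3643, 0.0071]
ee_rot: [0.705, -0.035, 0.708, 0.033]
wrist_force: [0.1, -0.0, 0.5]
gripper_width: 0.0579
```

Emit:
arm_command(rows=[{"tx": 0, "ty": 0, "tz": 0, "spin": 0}, {"tx": 0, "ty": 0, "tz": 0, "spin": 0}, {"tx": 0, "ty": 0, "tz": 0, "spin": 0}, {"tx": 0, "ty": 0, "tz": 0, "spin": 0}, {"tx": 0, "ty": 0, "tz": 0, "spin": 0}])

```text
time: 22.23
tool_pos: [0.424, 0.3643, 0.0071]
ee_rot: [0.705, -0.035, 0.708, 0.033]
wrist_force: [-0.5, -0.1, 0.1]
gripper_width: 0.0447
```

Emit:
arm_command(rows=[{"tx": 0, "ty": 0, "tz": 1, "spin": 0}, {"tx": 0, "ty": 0, "tz": 2.5, "spin": 0}, {"tx": 0, "ty": 0, "tz": 5, "spin": 0}, {"tx": 0, "ty": 0, "tz": 7.5, "spin": 0}, {"tx": 0, "ty": 0, "tz": 10, "spin": 0}, {"tx": 0, "ty": 0, "tz": 12, "spin": 0}, {"tx": 0, "ty": 0, "tz": 12, "spin": 0}])

```text
time: 22.82
tool_pos: [0.4259, 0.3663, 0.1318]
ee_rot: [0.707, -0.033, 0.705, 0.035]
wrist_force: [1.5, 0.9, -0.6]
gripper_width: 0.0451
```

Run:
```python
from h import *
st=robot.state();print(st['tool_pos'],st['gripper_width'],st['q'].round(2))
T=[(t,(0,255,255)) for t in tongs(.4235,.364,.097,z=st['tool_pos'][2]-.007)]
w=snap('wrist','w23');s=snap('side','s23');c=snap('scene','c23')
a=draw(s,T,(190,320,60,160),3,'tmp');b=draw(c,T,(350,480,80,180),3,'tmp');cv2.imwrite('pics/s23o.png',np.hstack([a,b]))
draw(w,T,(0,640,0,400),1.2,'w23o')
```

```text
[0.42594158 0.36633845 0.1318449 ] 0.045106818591549525 [-0.7   0.58 -0.07  1.79  0.06  0.77  0.87]
```

View pics/s23o.png

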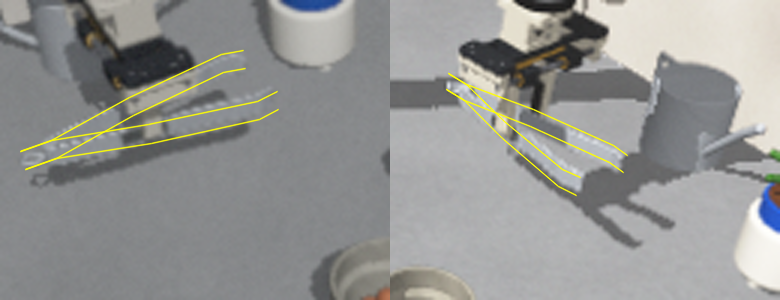

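View pics/w23o.png

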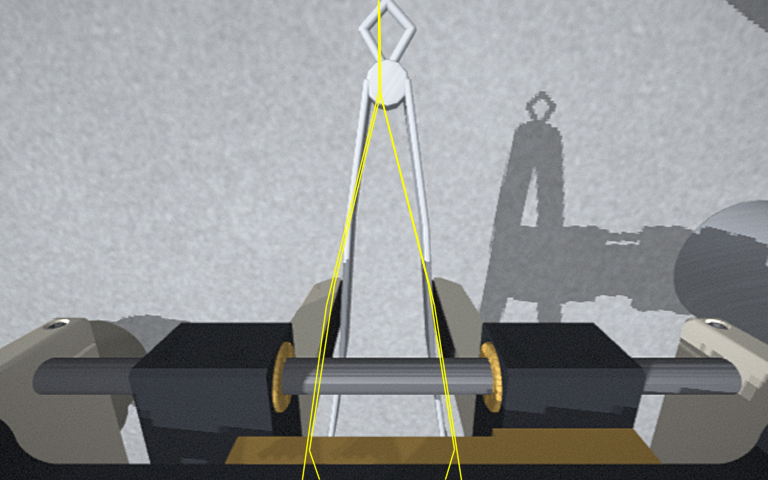

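Tongs are held level with the jaws part open at 45 mm. I'll carry them high to the cactus, then verify its position.

Emit:
arm_command(rows=[{"tx": 0, "ty": 0, "tz": 3, "spin": 0}, {"tx": 0.5, "ty": -3, "tz": 5, "spin": -0.02}, {"tx": 1.2, "ty": -6.5, "tz": 7, "spin": -0.04}, {"tx": 1.9, "ty": -10.5, "tz": 7, "spin": -0.06}, {"tx": 2.6, "ty": -14.5, "tz": 7, "spin": -0.08}, {"tx": 3.3, "ty": -18.5, "tz": 7, "spin": -0.1}, {"tx": 4, "ty": -22.5, "tz": 7, "spin": -0.1}, {"tx": 4.7, "ty": -26, "tz": 7, "spin": -0.1}])

```text
time: 23.63
tool_pos: [0.4691, 0.1006, 0.1952]
ee_rot: [0.704, -0.0, 0.71, -0.004]
wrist_force: [0.4, 0.1, -1.4]
gripper_width: 0.0451
```

Emit:
arm_command(rows=[{"tx": 0.7, "ty": -4, "tz": 0, "spin": 0}, {"tx": 1.4, "ty": -8, "tz": 0, "spin": 0}, {"tx": 2.1, "ty": -12, "tz": 0, "spin": 0}, {"tx": 2.8, "ty": -16, "tz": 0, "spin": 0}, {"tx": 3.5, "ty": -20, "tz": 0, "spin": 0}, {"tx": 4.2, "ty": -24, "tz": 0, "spin": 0}, {"tx": 4.5, "ty": -27, "tz": 0, "spin": 0}, {"tx": 4.5, "ty": -27, "tz": 0, "spin": 0}])

```text
time: 24.3
tool_pos: [0.5122, -0.1789, 0.1932]
ee_rot: [0.703, 0.002, 0.712, -0.01]
wrist_force: [-0.4, -1.1, -0.7]
gripper_width: 0.0451
```

```bash
cat > ct.py <<'E'
import sys
from h import *
n=sys.argv[1]; cac=(float(sys.argv[2]),float(sys.argv[3])); zc=float(sys.argv[4]) if len(sys.argv)>4 else .006
from scipy.spatial.transform import Rotation as R
st=robot.state();q=st['ee_rot'];y=R.from_quat([q[1],q[2],q[3],q[0]]).as_matrix()[:,1]; yaw=np.arctan2(-y[0],y[1]); t=st['tool_pos']
print(st['time'],t.round(4),'yaw',yaw.round(3),round(st['gripper_width'],4),st['wrist_force'].round(1))
tip=t+[.115*np.cos(yaw),.115*np.sin(yaw),.005]; print('tip',tip.round(4))
T=[(np.array([tip-[0,0,.02],tip+[0,0,.02]]),(0,0,255))]+[(tt,(255,255,0)) for tt in tongs(t[0],t[1],yaw,z=t[2]-.007)]
T+=[(circ(*cac,zc,.015),(255,0,255)),(circ(*cac,zc+.014,.018),(0,255,255)),(circ(*cac,zc+.044,.018),(0,255,255))]
s=snap('side',n+'s');c=snap('scene',n+'c');w=snap('wrist',n+'w')
o=[]
for im in(s,c):
    u,v=proj(im,[[*cac,zc+.03]])[0].astype(int); u=max(u,45);v=max(v,45); o.append(draw(im,T,(u-45,u+45,v-45,v+45),4,'tmp')); o.append(cv2.resize(im['color'][v-45:v+45,u-45:u+45,::-1],None,fx=4,fy=4,interpolation=2))
cv2.imwrite('pics/'+n+'.png',np.vstack([np.hstack(o[:2]),np.hstack(o[2:])])[:, :][:720])
a=cv2.imread('pics/'+n+'.png'); cv2.imwrite('pics/'+n+'.png',cv2.resize(a,(600,600)))
E
python3 ct.py t1 .631 -.172
```

```text
24.3 [ 0.5122 -0.1789  0.1932] yaw -0.017 0.0451 [-0.4 -1.1 -0.7]
tip [ 0.6272 -0.1809  0.1982]
```

View pics/t1.png

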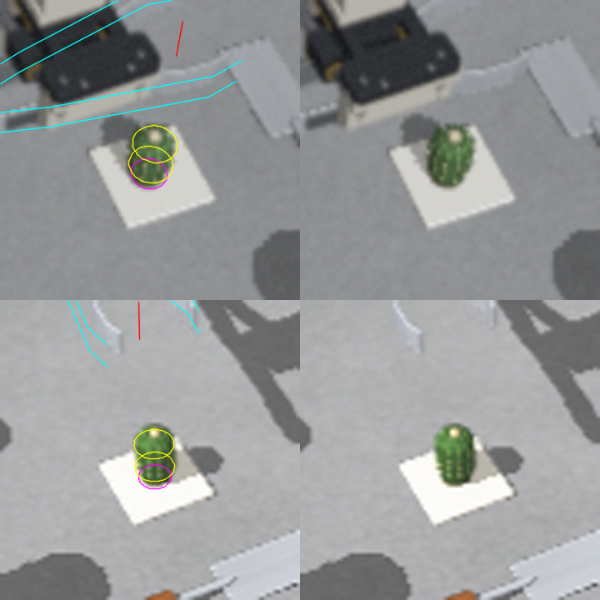

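View pics/t1w.png

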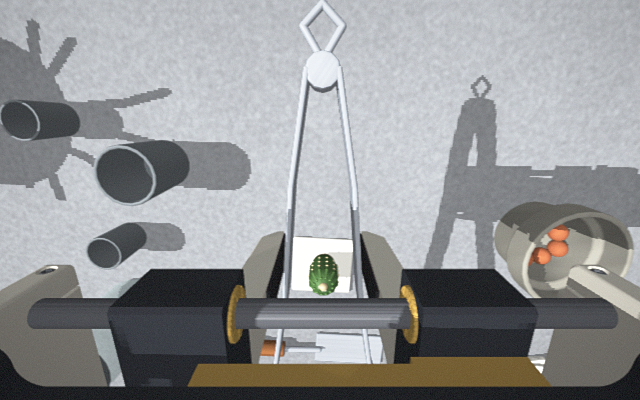

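Run:
```python
from h import *
w=ld('t1w')
print(proj(w,[[.631,-.172,.066],[.631,-.172,.006]]), 'crown from wrist',pix(w,322,287,.066), 'tile', [pix(w,*p,.006).round(4) for p in((294,237),(352,240),(292,291))])
draw(w,[(circ(.631,-.172,.006,.015),(255,0,255)),(circ(.631,-.172,.05,.018),(0,255,255))],(250,400,200,310),5,'t1wo')
```

```text
[[321.50342342 290.83539161]
 [321.82774568 264.95819832]] crown from wrist [ 0.62591915 -0.17138228  0.066     ] tile [array([ 0.5897, -0.2084,  0.006 ]), array([ 0.5944, -0.1318,  0.006 ]), array([ 0.6714, -0.214 ,  0.006 ])]
```

View pics/t1wo.png

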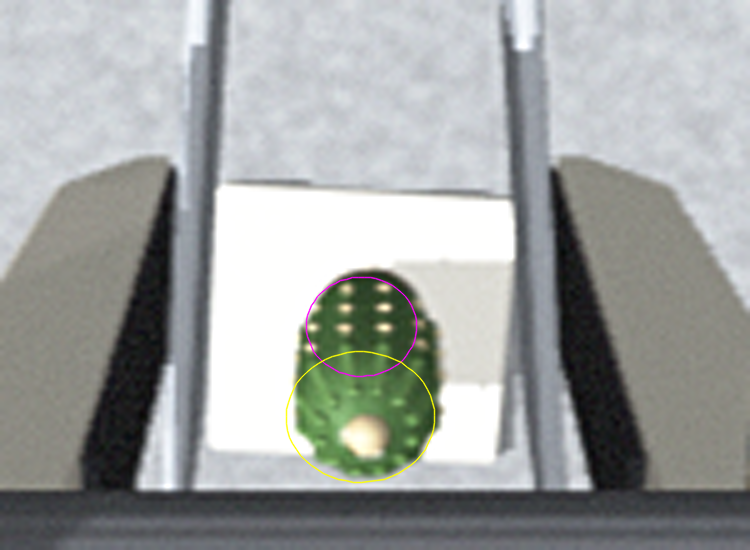

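Emit:
arm_command(rows=[{"tx": 0.3, "ty": 1.0, "tz": -1, "spin": 0.015}, {"tx": 0.3, "ty": 1.0, "tz": -3, "spin": 0.015}, {"tx": 0.3, "ty": 1.0, "tz": -5, "spin": 0.015}, {"tx": 0.3, "ty": 1.0, "tz": -7, "spin": 0.015}, {"tx": 0.3, "ty": 1.0, "tz": -8.5, "spin": 0.015}, {"tx": 0.3, "ty": 1.0, "tz": -9, "spin": 0.015}, {"tx": 0.3, "ty": 1.0, "tz": -9, "spin": 0.015}])

```text
time: 25.03
tool_pos: [0.515, -0.1556, 0.1015]
ee_rot: [0.701, -0.006, 0.713, 0.004]
wrist_force: [-0.6, -0.8, -1.1]
gripper_width: 0.0452
```

```bash
python3 ct.py t2 .629 -.171
```

```text
25.0333 [ 0.515  -0.1556  0.1015] yaw 0.014 0.0452 [-0.6 -0.8 -1.1]
tip [ 0.63   -0.154   0.1065]
```

View pics/t2.png

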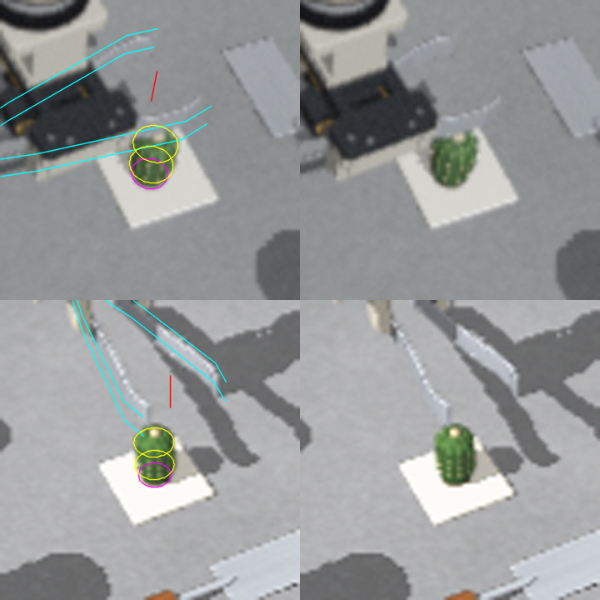

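View pics/t2w.png

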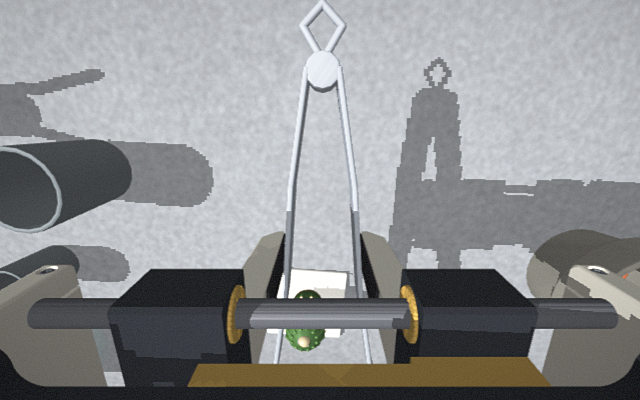

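Emit:
arm_command(rows=[{"tx": 0, "ty": -1.0, "tz": 0, "spin": -0.01}, {"tx": 0, "ty": -1.7, "tz": 0, "spin": -0.01}, {"tx": 0, "ty": -1.7, "tz": 0, "spin": -0.01}, {"tx": 0, "ty": -1.7, "tz": 0, "spin": -0.01}, {"tx": 0, "ty": -1.7, "tz": 0, "spin": -0.01}])

```text
time: 25.6
tool_pos: [0.5168, -0.175, 0.1044]
ee_rot: [0.703, -0.002, 0.711, -0.001]
wrist_force: [-0.2, 0.3, -1.1]
gripper_width: 0.0451
```

```bash
python3 ct.py t3 .629 -.171
```

```text
25.6 [ 0.5168 -0.175   0.1044] yaw 0.001 0.0451 [-0.2  0.3 -1.1]
tip [ 0.6318 -0.1749  0.1094]
```

View pics/t3.png

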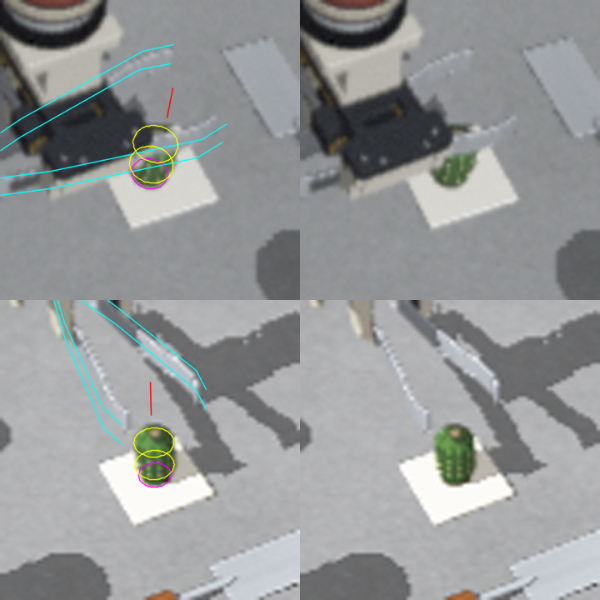

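View pics/t3w.png

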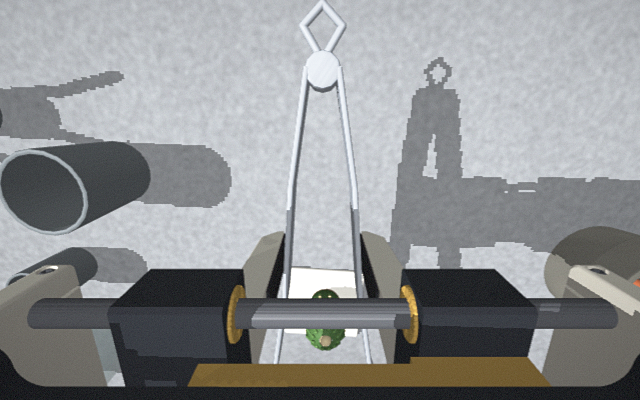

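Emit:
arm_command(rows=[{"tx": -0.2, "ty": 0.3, "tz": -1, "spin": 0}, {"tx": -0.2, "ty": 0.3, "tz": -2, "spin": 0}, {"tx": -0.2, "ty": 0.3, "tz": -2.5, "spin": 0}, {"tx": -0.2, "ty": 0.3, "tz": -2.5, "spin": 0}])

```text
time: 26.08
tool_pos: [0.5138, -0.171, 0.0777]
ee_rot: [0.702, -0.002, 0.712, -0.0]
wrist_force: [-1.1, 0.5, -1.4]
gripper_width: 0.0451
```

```bash
python3 ct.py t4 .629 -.171
```

```text
26.0833 [ 0.5138 -0.171   0.0777] yaw 0.002 0.0451 [-1.1  0.5 -1.4]
tip [ 0.6288 -0.1707  0.0827]
```

View pics/t4.png

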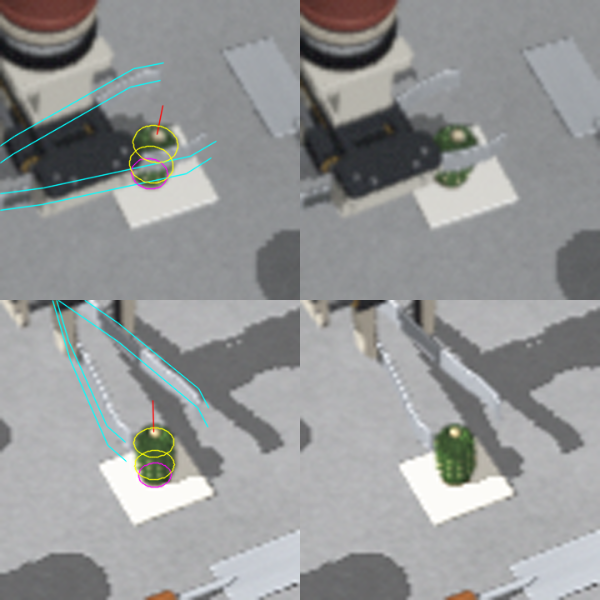

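View pics/t4w.png

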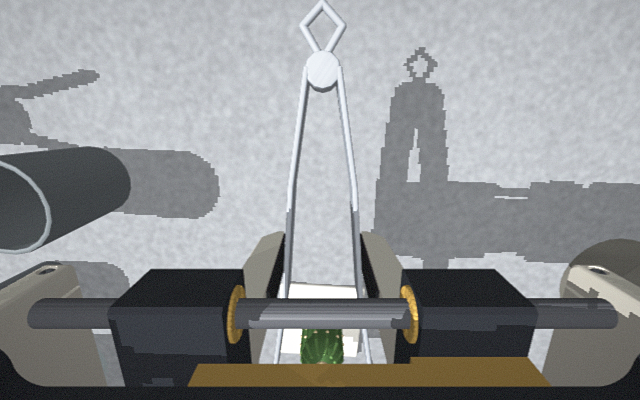

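Tip is directly over the cactus crown (column 322, both centred). I'll lower the open jaws around its straight side.

Emit:
arm_command(rows=[{"tx": 0, "ty": 0, "tz": -0.8, "spin": 0}, {"tx": 0, "ty": 0, "tz": -1.6, "spin": 0}, {"tx": 0, "ty": 0, "tz": -2.4, "spin": 0}, {"tx": 0, "ty": 0, "tz": -3.2, "spin": 0}, {"tx": 0, "ty": 0, "tz": -4, "spin": 0}, {"tx": 0, "ty": 0, "tz": -4.6, "spin": 0}, {"tx": 0, "ty": 0, "tz": -4.7, "spin": 0}, {"tx": 0, "ty": 0, "tz": -4.7, "spin": 0}])

```text
time: 26.9
tool_pos: [0.5147, -0.1714, 0.0315]
ee_rot: [0.703, -0.002, 0.711, -0.001]
wrist_force: [-0.4, 0.2, -0.4]
gripper_width: 0.0448
```

```bash
python3 ct.py t5 .629 -.171
```

```text
26.9 [ 0.5147 -0.1714  0.0315] yaw 0.002 0.0448 [-0.4  0.2 -0.4]
tip [ 0.6297 -0.1712  0.0365]
```

View pics/t5.png

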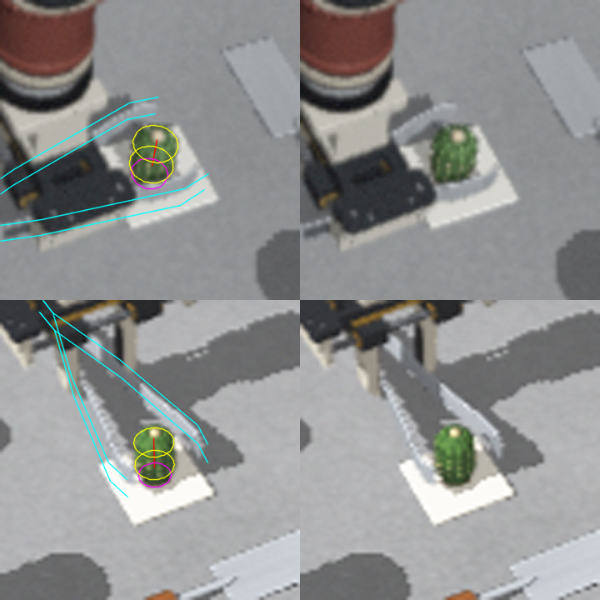

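Emit:
arm_command(rows=[{"tx": 0, "ty": 0, "tz": 0, "spin": 0}, {"tx": 0, "ty": 0, "tz": 0, "spin": 0}, {"tx": 0, "ty": 0, "tz": 0, "spin": 0}, {"tx": 0, "ty": 0, "tz": 0, "spin": 0}], hand=0.36, squeeze=30)

```text
time: 27.38
tool_pos: [0.5156, -0.1717, 0.0327]
ee_rot: [0.704, -0.002, 0.711, -0.001]
wrist_force: [-0.3, 0.1, -1.2]
gripper_width: 0.0338
```

Emit:
arm_command(rows=[{"tx": 0, "ty": 0, "tz": 0, "spin": 0}, {"tx": 0, "ty": 0, "tz": 0, "spin": 0}, {"tx": 0, "ty": 0, "tz": 0, "spin": 0}, {"tx": 0, "ty": 0, "tz": 0, "spin": 0}, {"tx": 0, "ty": 0, "tz": 0, "spin": 0}, {"tx": 0, "ty": 0, "tz": 0, "spin": 0}], hand=0.2)

```text
time: 27.88
tool_pos: [0.5156, -0.1718, 0.0328]
ee_rot: [0.704, -0.002, 0.71, -0.001]
wrist_force: [-0.0, 0.2, -0.5]
gripper_width: 0.0273
```

```bash
python3 ct.py t6 .629 -.171
```

```text
27.8833 [ 0.5156 -0.1718  0.0328] yaw 0.001 0.0273 [-0.   0.2 -0.5]
tip [ 0.6306 -0.1716  0.0378]
```

View pics/t6.png

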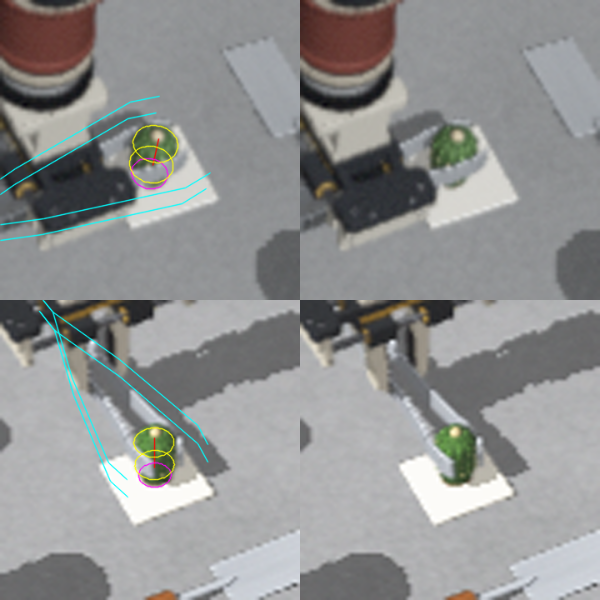

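The opening of 27.3 mm matches "closed on cactus". I'll firm the grip and lift slowly.

Emit:
arm_command(rows=[{"tx": 0, "ty": 0, "tz": 0, "spin": 0}, {"tx": 0, "ty": 0, "tz": 0, "spin": 0}, {"tx": 0, "ty": 0, "tz": 0.5, "spin": 0}, {"tx": 0, "ty": 0, "tz": 1.2, "spin": 0}, {"tx": 0, "ty": 0, "tz": 2.2, "spin": 0}, {"tx": 0, "ty": 0, "tz": 3.4, "spin": 0}, {"tx": 0, "ty": 0, "tz": 4.5, "spin": 0}, {"tx": 0, "ty": 0, "tz": 4.5, "spin": 0}], hand=0.1, squeeze=38)

```text
time: 28.7
tool_pos: [0.5174, -0.1723, 0.0806]
ee_rot: [0.706, -0.003, 0.709, -0.002]
wrist_force: [0.1, 0.8, -1.7]
gripper_width: 0.0271
```

```bash
python3 ct.py t7 .630 -.171 .051
```

```text
28.7 [ 0.5174 -0.1723  0.0806] yaw 0.002 0.0271 [ 0.1  0.8 -1.7]
tip [ 0.6324 -0.1722  0.0856]
```

View pics/t7.png

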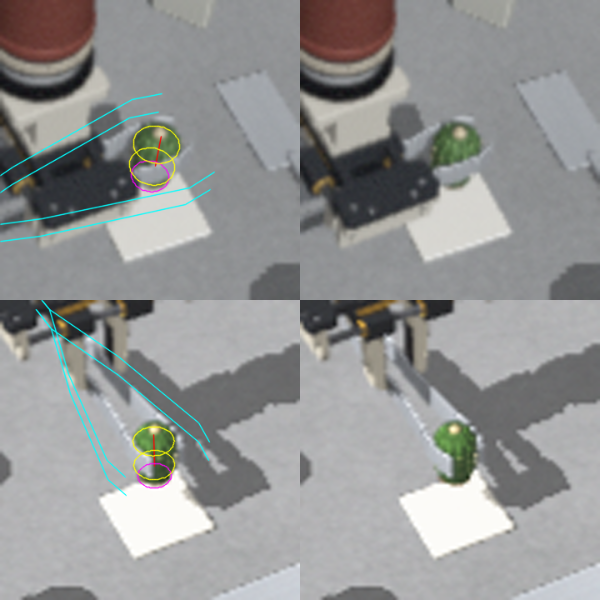

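Emit:
arm_command(rows=[{"tx": 0, "ty": 0, "tz": 2, "spin": 0}, {"tx": 0, "ty": 0, "tz": 4.5, "spin": 0}, {"tx": 0, "ty": 0, "tz": 7, "spin": 0}, {"tx": -0.3, "ty": 1.5, "tz": 8.5, "spin": 0}, {"tx": -0.7, "ty": 3.5, "tz": 8.5, "spin": 0}, {"tx": -1.1, "ty": 6, "tz": 8.5, "spin": 0}, {"tx": -1.5, "ty": 8.5, "tz": 8.5, "spin": 0}, {"tx": -1.9, "ty": 11, "tz": 8.5, "spin": 0}])

```text
time: 29.52
tool_pos: [0.4955, -0.0607, 0.1623]
ee_rot: [0.703, -0.002, 0.711, -0.001]
wrist_force: [0.4, -0.5, -1.1]
gripper_width: 0.0269
```

Emit:
arm_command(rows=[{"tx": -0.4, "ty": 2.5, "tz": 0, "spin": 0}, {"tx": -0.8, "ty": 5, "tz": 0, "spin": 0}, {"tx": -1.2, "ty": 7.5, "tz": 0, "spin": 0}, {"tx": -1.5, "ty": 10, "tz": 0, "spin": 0}, {"tx": -1.8, "ty": 12, "tz": 0, "spin": 0}, {"tx": -2, "ty": 14, "tz": 0, "spin": 0}, {"tx": -2.1, "ty": 15, "tz": 0, "spin": 0}, {"tx": -2.1, "ty": 15.5, "tz": 0, "spin": 0}])

```text
time: 30.18
tool_pos: [0.4737, 0.0961, 0.1618]
ee_rot: [0.703, -0.003, 0.712, 0.0]
wrist_force: [0.3, -0.3, -1.6]
gripper_width: 0.0272
```

Emit:
arm_command(rows=[{"tx": 0, "ty": 0, "tz": 0, "spin": 0}, {"tx": 0, "ty": 0, "tz": 0, "spin": 0}, {"tx": 0, "ty": 0, "tz": 0, "spin": 0}])

```text
time: 30.43
tool_pos: [0.4738, 0.0945, 0.1616]
ee_rot: [0.702, -0.003, 0.712, -0.001]
wrist_force: [1.2, -1.6, 0.1]
gripper_width: 0.0271
```

```bash
python3 ct.py t8 .589 .101 .139
```

```text
30.4333 [0.4738 0.0945 0.1616] yaw 0.002 0.0271 [ 1.2 -1.6  0.1]
tip [0.5888 0.0947 0.1666]
```

View pics/t8.png

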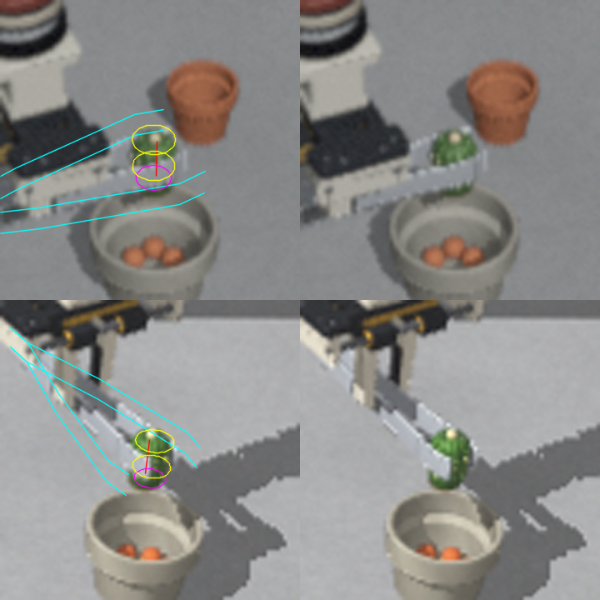

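View pics/t8w.png

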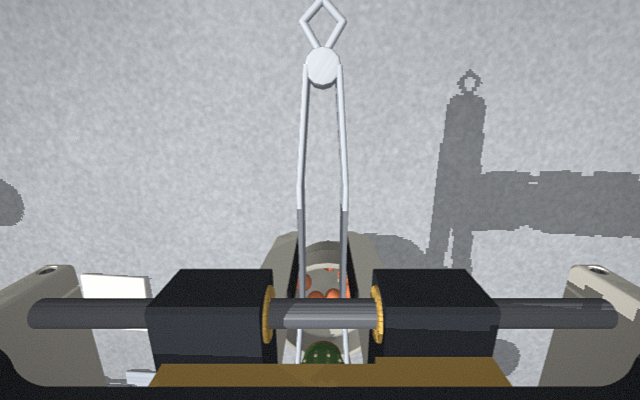

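Run:
```python
from h import *
o=[]
for k in 'sc':
    im=ld('t8'+k); u,v=proj(im,[[.589,.1,.05]])[0].astype(int)
    o.append(draw(im,[(circ(.589,.100,.08,.058),(255,0,255)),(circ(.589,.100,0,.045),(0,255,255)),(circ(.589,.100,.08,.052),(255,0,255))],(u-32,u+32,v-30,v+30),6,'tmp'))
cv2.imwrite('pics/potf.png',np.hstack(o))
```

```text
(no output)
```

View pics/potf.png

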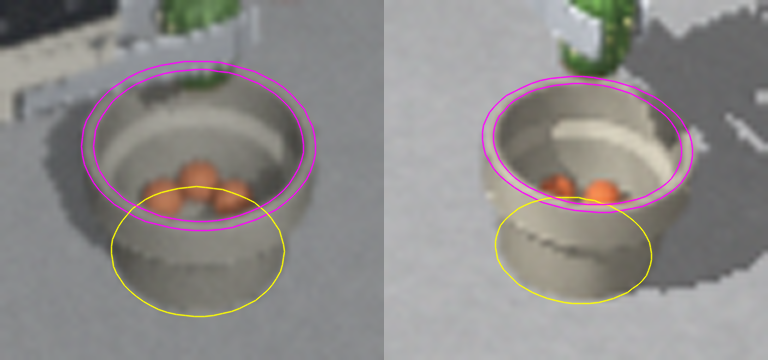

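Emit:
arm_command(rows=[{"tx": 0.1, "ty": 0.3, "tz": -0.5, "spin": 0}, {"tx": 0.1, "ty": 0.6, "tz": -1, "spin": 0}, {"tx": 0.1, "ty": 0.6, "tz": -1, "spin": 0}, {"tx": 0.1, "ty": 0.6, "tz": -1, "spin": 0}, {"tx": 0.1, "ty": 0.6, "tz": -1, "spin": 0}, {"tx": 0.1, "ty": 0.6, "tz": -1, "spin": 0}, {"tx": 0.1, "ty": 0.6, "tz": -1, "spin": 0}, {"tx": 0.1, "ty": 0.6, "tz": -1, "spin": 0}])

```text
time: 31.25
tool_pos: [0.475, 0.1008, 0.1519]
ee_rot: [0.703, -0.002, 0.711, -0.001]
wrist_force: [0.9, 0.0, -2.2]
gripper_width: 0.0271
```

```bash
python3 ct.py t9 .589 .100 .125
python3 - <<'E'
from tri import *
print(robot.state()['qd'].round(3))
draw(ld('t9s'),[],(220,460,70,330),2.3,'t9sz')
E
```

```text
31.25 [0.475  0.1008 0.1519] yaw 0.002 0.0271 [ 0.9  0.  -2.2]
tip [0.59   0.101  0.1569]
[ 0.002  0.002 -0.001  0.001  0.001 -0.     0.   ]
```

View pics/t9.png

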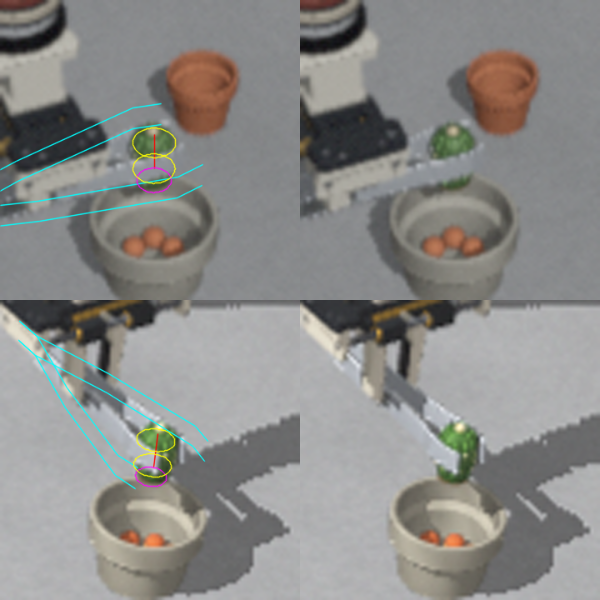

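View pics/t9s.png

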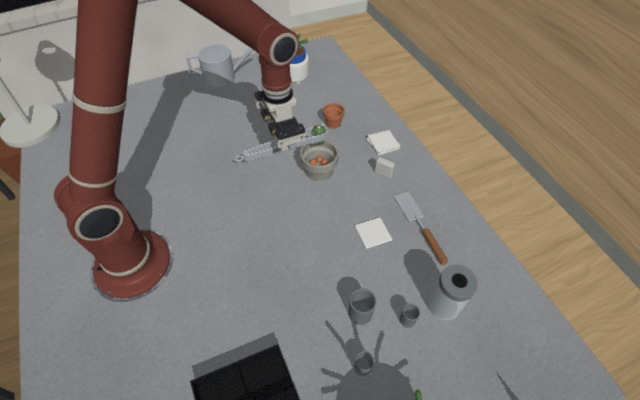

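View pics/t9c.png

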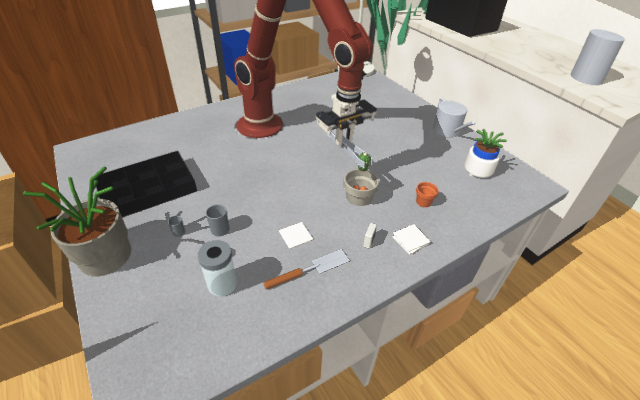

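The side view (cactus at (319,130), pot at (319,158)) and the scene view show the cactus upright in the tongs over the pot, with the balls inside. The cup is upright at (361,306), the other things haven't moved, and the arm is at rest. I'm handing in.

Run:
```python
from h import *
print(robot.close_job()); s=robot.state(); print(s['time'],s['tool_pos'],s['gripper_width'])
```

```text
the job is handed in; nothing more can be done
None
the job is handed in; nothing more can be done
```

The job is handed in at about 31 s of the 72 s allowed. The cactus is held upright in the tongs over the middle of the pot; no verdict was reported.

**What I did**
- **Pouring:** The interface can't tilt the hand, so I levered the cup over the pot's rim. On the first try the cup slid in the pads at about 60° of tilt. I set it down, gripped it again at the mouth and poured. The wrist picture showed all six balls in the pot and the cup empty.
- **Cup:** I let it swing upright under a light grip and stood it about 2 cm from where it started.
- **Cactus:** I picked up the tongs part-squeezed, lowered the open jaws around the cactus, closed them, lifted it and carried it over the pot.

**Last checks**
- **Grip:** The opening was steady at 27.1 mm, against the 28 mm given for holding the cactus. The joints were at rest.
- **Position:** By my estimate the tongs' tip is at (0.590, 0.101) and the pot's centre at (0.589, 0.100). The cactus's underside is about 45 mm above the rim.
- **Surroundings:** The cup is upright and nothing else on the worktop looked moved in the pictures.
- **Disagreement:** In the scene camera the cactus appears 2–3 mm to the +y side of the estimate. The cameras also disagreed on the pot's centre by several millimetres before I refined it. I left both, as they are well inside the 104 mm mouth.

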